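# Set a height stop with a driver until the setting block just drags

### The job

Put the square-ended driver in the stop screw of the height-stop fixture and turn the screw down until the steel setting block just drags beneath its sprung nose, the nose bearing on it with about 4 newtons and never hard. Then draw the block steadily towards the open front of its channel, against that drag, until its front end is flush with the front end of the fixture's base, and leave it there, still under the nose. The driver may stay standing in the screw; leave the other things on the desk where they are.

Things in the scene. Friction and masses are not known exactly. Their poses are not given: they have to be found in the camera images.
- fixture: Height-stop fixture, fixed to the desk: base 175 x 84 x 10 mm under a grey portal (beam 36 x 84 mm, its top 78 mm over the desk). Origin: on the desk under the stop screw's axis. x axis along the block's channel, open front at x = -123 mm, rear of the base at +52 mm; z up. Channel 29 mm wide between rails whose tops are at z = 18 mm.
- channel_front (a point): Middle of the front end of the base, on its top (z = 10 mm), on the channel's centre line; axes as the fixture's. The block's front end must come flush with this.
- socket (a point): Centre of the floor of the square socket in the screw's head, z up, x and y along its sides. Head 30 x 30 mm; socket 15.6 mm square, 14 mm deep, mouth bevelled 2 mm. Screw angle 0 = its x axis in line with the fixture's, floor 90 mm over the desk. Clockwise from above is positive; it starts at 0 to 0.5 rad and can go from -0.3 to 4.2. It takes 0.1 to 0.15 N m and stays where left.
- stem: The stop screw's shank, with the sprung nose at its lower end. Origin: on the axis, 4 mm below the socket's floor. It sinks 2 mm per radian clockwise. The nose (brass ball end, 12 mm) gives 4 N per mm after first touching the block, 6 mm of travel, overloaded above 15 N. How far it sticks out is not known: at screw angle 0 the gap to the block is 1.5 to 4.5 mm. Its load is not felt in turning.
- block: Loose steel setting block, 140 x 26 x 18 mm, 0.25 kg, in the channel under the nose, top 28 mm over the desk. Origin: centre of the underside, x along its length, front end at x = -70 mm; it starts 20 to 30 mm behind the base's front end. Friction on nose and base about 0.6 (15 % either way): the pull is some 1.5 N for the block alone plus 1.2 N per newton of nose load, so about 6.3 N when set.
- pull_knob (a point): Centre of the block's pull knob: a black ball 22 mm in diameter on a 10 mm stalk standing on the block's top, on its centre line, 10 mm behind its front end and 45 mm over its underside; axes as the block's. Grip the ball across y. Pressing down or lifting on it changes the drag by 0.6 of that force.
- driver: Loose square-ended driver, 80 mm long, 0.08 kg, standing in a wooden stand (56 x 56 x 30 mm, hole 22 mm deep). Origin: centre of the lower end, z up along it. Steel end 14 mm square, sides along x and y, 18 mm long, tip bevelled; round shank; black flat-sided handle. It stays standing by itself in the screw's socket.
- handle (a point): Gripping point on the driver's handle, on its axis, 62 mm above its lower end; axes as the driver's. The handle is 32 mm (x) by 20 mm (y), from 28 mm below this point to 18 mm above. Grip it across y.
- loupe: Bystander: small black eye loupe, 35 mm across, 31 mm high. Origin: centre of its underside.
- screwdriver_2: Bystander: small screwdriver, 153 mm long, lying on the desk. Origin: centre of its underside.
Mind the look-alikes: they are no part of the job. Of the things like the block, leave any that is yellow; of the rest the smaller one is meant.

How it is judged:
By the outcome, as a careful person would: the job done as asked, in the order asked, and still so for the second after the job is handed in, with the robot touching nothing.
It also fails if it takes over 72 s, if anything falls off the work surface, if the arm or the gripper's body presses on something with over 40 N, if the wrist force passes 120 N, or if a joint passes its speed limit or range.

### The arm

A 7-joint arm with a two-finger parallel gripper is mounted at the origin on a cart in front of the work surface, level with it; the furniture and walls round the work are solid. World frame = base frame: x ahead of the robot, y to its left, z up, the work surface at z = 0. Lengths are in mm, angles in rad, forces in N, time in s.
With the tool pointing down it reaches from about 425 to 800 mm from the base axis. Payload 8.3 kg.
Tool frame: the origin (TCP) lies on the centre line of the jaws, within the pads' length; the fingertips stand 25 mm ahead of it and the grasp point (between the pads) lies 6 mm ahead of it (r.tips_ahead is the distance from the TCP to the fingertips, in mm); z points along the fingers, y is the direction in which the jaws open and shut (so a half turn about z gives the same grasp; the last joint's range is limited). The gripper opens to 85 mm and grips with 20 to 120 N. Pads are 22 mm wide; open, the fingers measure 114 mm over their backs; the gripper's body (76 mm by 85 mm) begins 54 mm behind the grasp point. The pads swing forward as they close: fully open they stand 13 mm farther back than shut.
Start: joints at [-1.218, 0.383, 0.016, 1.37, -0.006, 1.388, -0.046], TCP at [252.401, 571.75, 256.279] pointing down, gripper open.
Joint ranges: [-2.95, 2.95], [-0.25, 2.06], [-1.52, 1.56], [0.18, 2.33], [-1.44, 4.58], [0.02, 2.06], [-3.01, 3.01]. Speed limits (rad/s): [2.39, 2.39, 3.01, 3.01, 3.14, 3.14, 3.14].

### API

Orientations are given as a 3x3 rotation matrix whose columns are the frame's x, y, z axes.
In Python, from rig import monitor, viewer, r gives the robot as it stands.
- The arm moves only by the shell command python3 -m crank 'ROWS'. ROWS is JSON, a list of rows, each a list of 7 numbers: the turn, a rotation vector about the tool's x, y, z in degrees, then the shift along the tool's x, y, z in mm, then the opening, from 0 (shut) to 1 (fully open). In form: [[rx, ry, rz, tx, ty, tz, hand], ...]. A call has 1 to 5 rows; each row shifts and turns the commanded pose from where the row before left it, along the tool's axes as they then stand; what a row does not reach is not made up. A row lasts 1/10 s, in which the tool goes at most 50 mm and 8.59 degrees, less where a joint would pass 70% of its speed; a pose out of reach is approached as far as the arm can. A call is refused whole if a number of a shift passes 50 or a number of a turn 8.59, either way. A call with a gripper value outside its range is refused whole. The fingers move at their own pace and stop on an object; the grip force is fixed at half the most. Time passes only in rows, so rows that do not move let the fingers close. It gives the time, the measured TCP pose, the force and the opening at its end, in the units of the state.
- monitor.get_obs(): the state, without advancing time (a new reading comes with each control period).
- viewer.camera(name): name is "side" or "top"; returns the picture (400x640x3 uint8, red, green, blue); there is no depth.
- viewer.camera_model(name): a dict with "mtx" (3x3 intrinsics, pixels), "R" (3x3) and "t" (3): a world point X has camera coordinates R X + t. Camera axes: x right, y down, z forward; pixel columns grow to the right and rows downward; lengths in mm; the calibration is good to about 2 mm. A picture is of the moment at which its call begins. camera_model takes no time and is no camera call.
- r.hand_in(): hands the job in, once; it reports no verdict.
The state is a dict: "t": time; "joints": joint angles; "joint_velocities": joint speeds; "tau": joint torques, N m; "eef_pos": TCP position; "tcp_rot": TCP orientation; "contact_force": force on the tool from outside, world axes, zero at the start; "moment": the same for the moment, N m; "finger_gap": finger opening in mm.
Only numpy, scipy, OpenCV 4.12 (cv2) and the standard library are available. Lean on these libraries where they do the work, as an engineer would, in place of code of your own. Each camera call takes 0.05 s, during which the arm holds its last target. There are 200 camera calls.

## Working session

There is one attempt and no reset: what is moved stays moved. The work goes in short steps, Python scripts to look and compute and a shell command to move; the robot and the scene stay as the last step left them, time stands still between calls to the robot, and variables do not carry over. Pictures are saved under pics/ and viewed, about 8 in all and at most 12, crops included, and the job is handed in when it is done.

```bash
ls; mkdir -p pics; python3 - <<'E'
from rig import monitor, viewer, r
import cv2
print(monitor.get_obs())
for n in ("side","top"):
    m=viewer.camera_model(n);print(n,m)
    cv2.imwrite(f"pics/{n}0.png",viewer.camera(n)[:,:,::-1])
E
```

```text
pics
{'t': 0.0, 'joints': array([-1.21792008,  0.38423353,  0.01636746,  1.37116993, -0.00629657,
        1.388181  , -0.04649211]), 'joint_velocities': array([ 0.00093036,  0.00022392,  0.001736  ,  0.00141019, -0.00093098,
        0.00242305,  0.00072082]), 'tau': array([-4.32542956e-04, -6.27583838e+01,  8.43816139e-01, -3.71839499e+01,
        1.64856005e-02,  1.34698633e-02,  1.48926307e-05]), 'eef_pos': array([252.21827356, 571.35227375, 255.27449606]), 'tcp_rot': array([[-9.14834672e-01,  4.03827882e-01, -7.51608851e-04],
       [ 4.03828580e-01,  9.14832919e-01, -1.79120940e-03],
       [-3.57437796e-05, -1.94218160e-03, -9.99998113e-01]]), 'contact_force': array([-0.74971472,  0.50959232,  0.47694697]), 'moment': array([ 0.04051702, -0.00158824, -0.00903365]), 'finger_gap': 85.34376877073886}
side {'mtx': array([[457.37557414,   0.        , 316.74628594],
       [  0.        , 457.37557414, 197.26007864],
       [  0.        ,   0.        ,   1.        ]]), 'R': array([[ 0.82080471, -0.57095463, -0.01704196],
       [-0.33926547, -0.46329171, -0.81869392],
       [ 0.45954169,  0.67776958, -0.57397721]]), 't': array([-507.75836396,  176.82740843, 1439.42770521])}
top {'mtx': array([[432.12668562,   0.        , 321.29028832],
       [  0.        , 432.12668562, 194.33731442],
       [  0.        ,   0.        ,   1.        ]]), 'R': array([[ 0.02756148, -0.99957029,  0.00997974],
       [-0.98549923, -0.02884293, -0.16721053],
       [ 0.16742652, -0.00522646, -0.9858707 ]]), 't': array([-175.68554723,  522.80233101, 1180.64119389])}
```

View pics/side0.png

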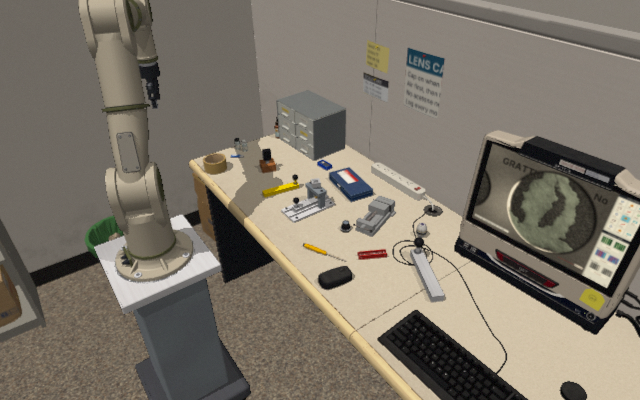

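View pics/top0.png

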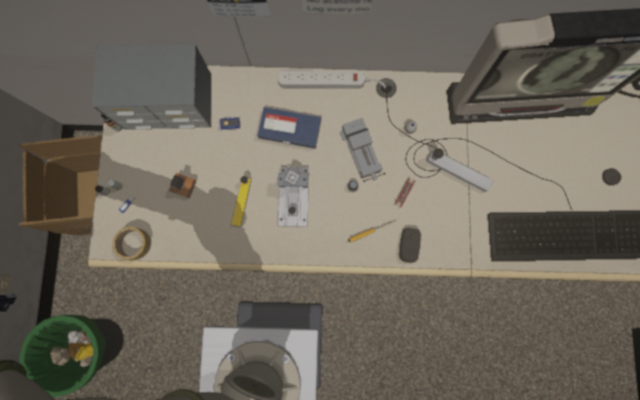

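Top view: the fixture is at about (293,195) with its block knob at (292,210), and the driver in its stand is at (182,184). Candidates for the block are the one in the fixture, the yellow one (241,200) and a larger grey bar (460,170). I'll use the one in the fixture and check it in close crops.

```bash
cat > h.py <<'E'
import numpy as np, cv2
from rig import monitor, viewer, r
def proj(n,X):
    m=viewer.camera_model(n); p=(m["R"]@np.atleast_2d(X).T).T+m["t"]; p=(m["mtx"]@p.T).T
    return p[:,:2]/p[:,2:]
def at(n,uv,z):
    m=viewer.camera_model(n); d=m["R"].T@np.linalg.solve(m["mtx"],[*uv,1]); c=-m["R"].T@m["t"]
    return c+d*(z-c[2])/d[2]
def tri(a,b):
    P=[viewer.camera_model(n)["mtx"]@np.c_[viewer.camera_model(n)["R"],viewer.camera_model(n)["t"]] for n in("top","side")]
    x=cv2.triangulatePoints(P[0],P[1],np.array(a,float),np.array(b,float)); return (x[:3]/x[3]).ravel()
def crop(img,x0,y0,w,h,s):
    return cv2.resize(img[y0:y0+h,x0:x0+w],None,fx=s,fy=s,interpolation=cv2.INTER_CUBIC)
E
python3 - <<'E'
from h import *
t=cv2.imread("pics/top0.png");s=cv2.imread("pics/side0.png")
a=crop(t,270,155,50,75,8); b=crop(s,275,165,66,60,6)
c=np.zeros((600,800,3),np.uint8); c[:,:400]=a; c[:360,400:796]=b
c[360:600,400:560]=crop(t,162,164,40,60,4); c[360:600,570:770]=crop(s,245,140,50,60,4)
cv2.imwrite("pics/c1.png",c)
E
```

```text
(no output)
```

View pics/c1.png

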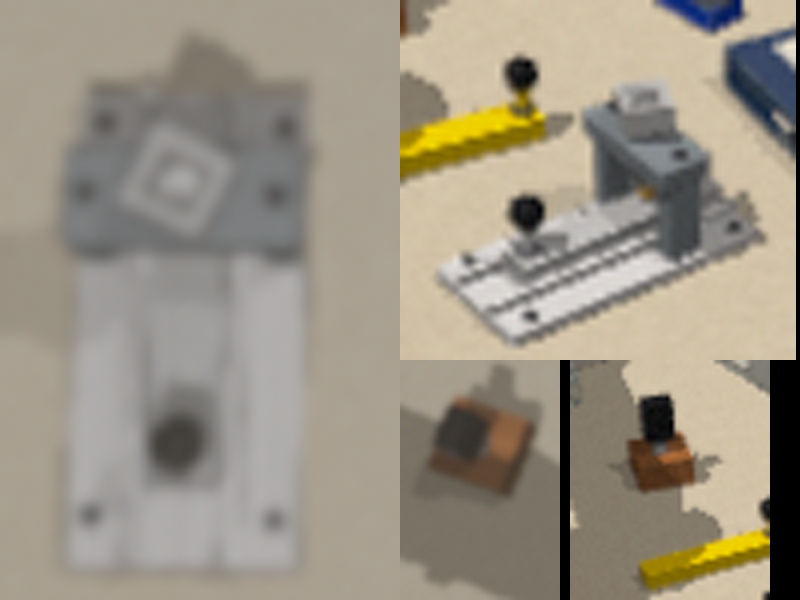

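The crops show the grey block with its knob in the fixture at top (291.6,209.8). The screw head is at about (292,177), turned roughly 27° clockwise, and the driver's black handle stands in the brown stand at about (178,182). This is the block I want: the yellow one and the bigger bar are left alone.

```bash
python3 - <<'E'
from h import *
from scipy.optimize import least_squares, minimize
T=lambda u,v:(270+u/8-.44,155+v/8-.44); S=lambda u,v:(275+(u-400)/6-.42,165+v/6-.42)
pts=[("top",T(66,568),(-123,42,10)),("top",T(300,572),(-123,-42,10)),("top",T(90,88),(52,42,10)),("top",T(310,88),(52,-42,10)),
("top",T(66,148),(18,42,78)),("top",T(64,250),(-18,42,78)),("top",T(302,256),(-18,-42,78)),
("side",S(437,270),(-123,42,10)),("side",S(515,333),(-123,-42,10)),("side",S(765,234),(52,-42,5)),
("side",S(582,110),(-18,42,78)),("side",S(672,168),(-18,-42,78)),("side",S(708,150),(18,-42,78))]
def W(p,X): c,s=np.cos(p[2]),np.sin(p[2]); return [p[0]+c*X[0]-s*X[1],p[1]+s*X[0]+c*X[1],X[2]]
f=lambda p:np.concatenate([proj(n,W(p,X))[0]-uv for n,uv,X in pts])
q=least_squares(f,[570,60,0],loss="soft_l1",x_scale=[10,10,.1]);p=q.x
print("fixture",p,np.round(f(p).reshape(-1,2),1).tolist())
k=tri(T(176,442),(295.6,199.9));print("knob",k, at("top",T(176,442),55),"expected y on line; local",)
c,s=np.cos(p[2]),np.sin(p[2]);d=k-[p[0],p[1],0];print("knob local",c*d[0]+s*d[1],-s*d[0]+c*d[1])
hc=[T(172,122),T(238,158),T(203,237),T(120,195)]
H=np.array([at("top",u,104) for u in hc]);print("head",H.mean(0),np.degrees([np.arctan2(*(H[(i+1)%4]-H[i])[[1,0]]) for i in range(4)]))
# driver handle silhouettes
masks={}
for n,(x0,y0,x1,y1) in dict(top=(168,170,192,196),side=(255,144,280,170)).items():
    g=cv2.imread(f"pics/{n}0.png").max(2); m=np.zeros(g.shape); m[y0:y1,x0:x1]=(g[y0:y1,x0:x1]<62); masks[n]=m; 
    ys,xs=np.nonzero(m);print(n,m.sum(),xs.mean(),ys.mean(),xs.min(),xs.max(),ys.min(),ys.max())
B=np.array([(x,y,z) for x in(-16,16) for y in(-10,10) for z in(42,88)],float)
def cost(p):
    e=0
    for n,m in masks.items():
        uv=proj(n,[W(p,X) for X in B]);hull=cv2.convexHull(np.round((uv+.5)*256*8-128).astype(np.int32)//1)
        big=np.zeros((400*8,640*8),np.uint8);cv2.fillConvexPoly(big,hull,255,shift=8)
        e+=np.abs(cv2.resize(big,(640,400),interpolation=cv2.INTER_AREA)/255-m).sum()
    return e
d0=at("top",(177.4,181.6),65);print("driver0",d0)
for a in np.arange(-90,90,20):
    o=minimize(lambda v:cost([v[0],v[1],v[2]/50]),[d0[0],d0[1],np.radians(a)*50],method="Nelder-Mead",options=dict(initial_simplex=[[d0[0]+i,d0[1]+j,np.radians(a)*50+k] for i,j,k in((0,0,0),(5,0,0),(0,5,0),(0,0,10))],maxiter=60));print(a,o.x[:2],np.degrees(o.x[2]/50),o.fun)
E
```

```text
fixture [ 5.61573542e+02 -8.02258469e+01  7.59365759e-03] [[0.3, 0.2], [0.2, 0.3], [-0.5, 0.9], [0.5, 1.5], [-0.0, -0.3], [-0.2, -0.3], [0.4, -0.4], [0.2, -1.5], [0.2, -0.2], [-0.3, -0.5], [0.2, -0.8], [-1.1, 0.3], [1.4, -0.2]]
knob [478.57292932 -77.84933103  50.91052422] [479.61386006 -78.90117894  55.        ] expected y on line; local
knob local -82.9801738076478 3.0067195092076946
head [563.52137066 -80.91994386 104.        ] [-117.36681937  158.58937208   64.51387766  -32.72713477]
top 88.0 177.3068181818182 181.98863636363637 172 182 177 188
side 89.0 266.35955056179773 154.73033707865167 261 270 149 167
driver0 [548.484287  242.1347537  65.       ]
-90 [545.86169435 243.16581504] -97.4295237640904 103.95686274509805
-70 [543.20164473 239.48812284] -27.225186258305534 88.9607843137255
-50 [543.58968209 239.50426725] -27.279900808650076 88.92549019607843
-30 [543.42961311 239.06896806] -27.672221440345727 88.76078431372548
-10 [543.57893114 239.63766698] -27.27834682791534 89.03529411764706
10 [543.67475784 238.47074559] 40.870678213840606 91.57647058823528
30 [543.98403549 238.63899825] 42.31379865715305 91.9921568627451
50 [544.12245471 238.84299372] 42.81571629344878 92.10980392156863
70 [545.69074082 241.88993535] 80.56064898204227 103.88627450980393
```

```bash
python3 - <<'E'
from h import *
out=[]
P=(543.5,239.3,np.radians(-27.4))
def W(p,X): c,s=np.cos(p[2]),np.sin(p[2]); return [p[0]+c*X[0]-s*X[1],p[1]+s*X[0]+c*X[1],X[2]]
for n,(x0,y0) in dict(top=(163,165),side=(248,140)).items():
    a=crop(cv2.imread(f"pics/{n}0.png"),x0,y0,40,40,10);a=cv2.convertScaleAbs(a,alpha=1.6)
    b=a.copy()
    for z in(42,88):
        uv=(proj(n,[W(P,(x,y,z)) for x,y in((-16,-10),(16,-10),(16,10),(-16,10))])-[x0,y0]+.5)*10
        cv2.polylines(b,[uv.astype(int)],True,(0,255,0) if z>50 else (255,0,255),1)
    out.append(b)
cv2.imwrite("pics/c2.png",np.hstack(out))
E
```

```text
(no output)
```

View pics/c2.png

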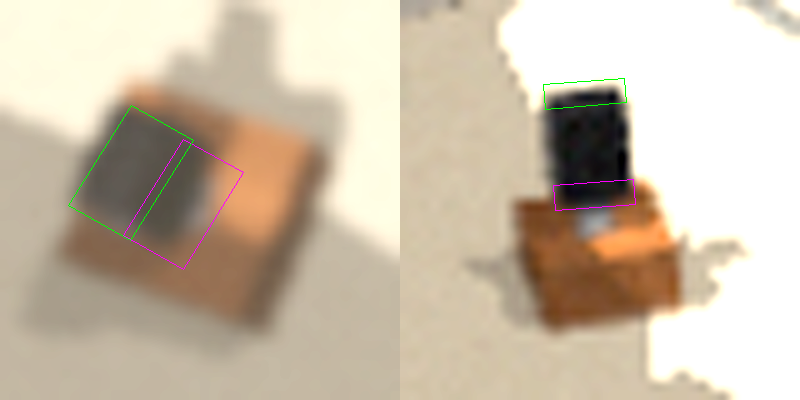

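```bash
python3 - <<'E'
from h import *
for n,(x0,y0,w,h) in dict(top=(168,172,20,20),side=(260,146,14,18)).items():
    print(n); print(cv2.imread(f"pics/{n}0.png")[y0:y0+h,x0:x0+w,2])
E
```

```text
top
[[166 167 167 167 167 167 165 163 159 157 149 137 125 122 122 123 122 122
  123 122]
 [167 167 167 167 167 166 161 153 146 142 135 124 119 119 121 121 123 123
  122 122]
 [167 167 167 167 165 160 148 134 126 127 123 112 109 112 115 117 120 121
  122 123]
 [167 167 167 166 161 144 118  97  97 104 105 100  99 103 106 110 112 117
  120 123]
 [163 166 167 165 153 123  87  66  67  75  79  80  85  93  98 102 105 108
  117 125]
 [152 159 163 161 142 105  69  58  59  59  61  63  70  79  88  95  97 103
  115 129]
 [134 143 151 146 124  87  62  57  59  58  56  55  58  64  74  84  95 103
  117 130]
 [122 126 129 119  96  70  59  58  59  59  57  55  55  56  60  73  89 106
  122 133]
 [121 120 114  95  73  60  57  58  59  57  57  55  55  53  56  68  89 113
  130 136]
 [121 119 107  84  64  59  59  60  59  57  55  55  54  54  57  73  99 123
  135 140]
 [121 117 102  77  59  58  60  59  58  57  55  54  54  54  59  80 108 130
  141 142]
 [121 113  95  71  59  58  60  60  58  55  54  54  52  54  63  84 113 135
  144 146]
 [120 110  89  69  60  59  59  59  56  54  54  53  53  56  65  88 117 138
  
[... 972 characters left out ...]
3  82  30  16   9  20   8  16  16  43 188 209 212]
 [133 131  83  35  12  14  16  19  15  15  34 186 211 208]
 [133 132  82  31  17  19  16  16  11  19  48 186 211 211]
 [131 130  96  41  10  13  15  11  14  15  13 183 206 209]
 [132 132 103  50  19  15  16  11  11  14  15 180 205 211]
 [130 129  98  44  18  14  19  11  12  14  19 155 196 208]
 [133 132 119  61  13  13  14  15  19  17  18 110 153 191]
 [123 120 117  61  18   9   9  14  16  29  43  76  96 144]
 [ 79  74  76  64  40  32  35  39  43  68  83  97 102 136]
 [ 79  74  75  77  70  66  69  79  85  97 105 105 100 116]
 [ 78  74  74  75  77  74  86 104 105 100 121 124 122 153]
 [ 84  80  81  80  91  85  89 112 139 149 168 169 164 162]]
```

```bash
python3 - <<'E'
from h import *
from scipy.optimize import minimize
def W(p,X): c,s=np.cos(p[2]),np.sin(p[2]); return [p[0]+c*X[0]-s*X[1],p[1]+s*X[0]+c*X[1],X[2]]
B=np.array([(x,y,z) for x in(-16,16) for y in(-10,10) for z in(42,88)],float)
M={}
for n,(x0,y0,x1,y1,lo,hi) in dict(top=(168,172,188,192,58,92),side=(260,146,274,162,20,100)).items():
    g=cv2.imread(f"pics/{n}0.png")[:,:,2].astype(float); m=np.zeros(g.shape); m[y0:y1,x0:x1]=np.clip((hi-g[y0:y1,x0:x1])/(hi-lo),0,1); M[n]=m
def cost(p,names):
    e=0
    for n in names:
        hull=cv2.convexHull(np.round(((proj(n,[W(p,X) for X in B])+.5)*8-.5)*16).astype(np.int32))
        big=np.zeros((3200,5120),np.uint8);cv2.fillConvexPoly(big,hull,255,shift=4)
        a=cv2.GaussianBlur(cv2.resize(big,(640,400),interpolation=cv2.INTER_AREA)/255.,(0,0),.8 if n=="top" else .4)
        e+=((a-M[n])**2).sum()
    return e
for names in(("top",),("side",),("top","side")):
  for a in(-40,-20,0):
    b=np.radians(a)*50
    o=minimize(lambda v:cost([v[0],v[1],v[2]/50],names),[545,241,b],method="Nelder-Mead",options=dict(initial_simplex=[[545+i,241+j,b+k] for i,j,k in((0,0,0),(5,0,0),(0,5,0),(0,0,10))],maxiter=70));print(names,a,o.x[:2].round(1),np.degrees(o.x[2]/50).round(1),o.fun.round(1))
E
```

```text
('top',) -40 [545.9 241.9] -26.9 16.8
('top',) -20 [545.9 241.9] -26.5 16.9Traceback (most recent call last):
  File "<stdin>", line 19, in <module>
    res = _minimize_neldermead(fun, x0, args, callback, bounds=bounds,
                               **options)
    fxr = func(xr)
    fx = function(np.copy(x), *(wrapper_args + args))
  File "<stdin>", line 19, in <lambda>
  File "<stdin>", line 11, in cost
  File "h.py", line 4, in proj
    m=viewer.camera_model(n); p=(m["R"]@np.atleast_2d(X).T).T+m["t"]; p=(m["mtx"]@p.T).T
ValueError: time passes only in moves, steps and waits
```

```bash
python3 - <<'E'
s=open("h.py").read().replace("def proj","_c={}\nclass V:\n    camera=staticmethod(viewer.camera)\n    def camera_model(s,n):\n        if n not in _c:_c[n]=viewer.camera_model(n)\n        return _c[n]\n_v=viewer; viewer=V()\ndef proj",1)
s+='''
def state():
    o=monitor.get_obs();R=o["tcp_rot"];ya=np.degrees(np.arctan2(R[1,1],R[0,1]))
    print("t",round(float(o["t"]),2),"pos",o["eef_pos"].round(1),"yaw_y",ya.round(1),"tilt",R[:2,2].round(4),"F",o["contact_force"].round(2),"M",o["moment"].round(3),"gap",round(float(o["finger_gap"]),1),"j",o["joints"].round(2))
    return o
def to(P):
    o=state();print("tool shift to",P,":",(o["tcp_rot"].T@(np.array(P)-o["eef_pos"])).round(1))
'''
open("h.py","w").write(s)
E
python3 -m crank '[[0,0,3.2,-40,-18,10,0.7],[0,0,0,-40,-18,10,0.7],[0,0,0,-40,-18,10,0.7],[0,0,0,-40,-18,10,0.7],[0,0,0,-40,-18,10,0.7]]'
python3 -m crank '[[0,0,0,-40,-18,10,0.7],[0,0,0,-40,-18,10,0.7],[0,0,0,-40,-18,10,0.7],[0,0,0,-40,-18,10,0.7],[0,0,0,0,0,0,0.7]]'
python3 -c "
from h import *
to((545.5,241.5,150))"
```

```text
t: 0.6
eef_pos: [392.2, 400.6, 205.6]
tcp_rot: [[-0.891, 0.454, -0.0], [0.454, 0.891, -0.0], [0.0, -0.001, -1.0]]
contact_force: [0.5, -0.6, -0.1]
finger_gap: 59.6
t: 1.1
eef_pos: [504.8, 257.5, 164.6]
tcp_rot: [[-0.886, 0.464, -0.0], [0.464, 0.886, -0.005], [-0.002, -0.005, -1.0]]
contact_force: [-0.4, -0.7, 0.8]
finger_gap: 60.0
t 1.1 pos [504.8 257.5 164.6] yaw_y 62.4 tilt [-0.0005 -0.005 ] F [-0.44 -0.68  0.76] M [-0.022 -0.041 -0.06 ] gap 60.0 j [-0.71  0.32  0.22  1.67 -0.07  1.16  0.62]
tool shift to (545.5, 241.5, 150) : [-43.5   4.8  14.6]
```

```bash
python3 -m crank '[[0,0,0,-43.5,4.8,15,0.7],[0,0,0,0,0,0,0.7],[0,0,0,0,0,0,0.7]]'
python3 -c "
from h import *
to((545.5,241.5,76))"
```

```text
t: 1.4
eef_pos: [542.3, 249.0, 150.1]
tcp_rot: [[-0.89, 0.456, -0.002], [0.456, 0.89, -0.002], [0.001, -0.002, -1.0]]
contact_force: [-0.1, 0.1, 0.4]
finger_gap: 59.6
t 1.4 pos [542.3 249.  150.1] yaw_y 62.9 tilt [-0.0019 -0.0015] F [-0.1   0.14  0.37] M [ 0.045  0.018 -0.043] gap 59.6 j [-0.66  0.4   0.23  1.6  -0.1   1.15  0.69]
tool shift to (545.5, 241.5, 76) : [-6.3 -5.1 74.1]
```

```bash
python3 -m crank '[[0,0,0,-6.3,-5.1,20,0.7],[0,0,0,0,0,20,0.7],[0,0,0,0,0,20,0.7],[0,0,0,0,0,14,0.7],[0,0,0,0,0,0,0.7]]'
python3 -m crank '[[0,0,0,0,0,0,0.7]]'
python3 - <<'E'
from h import *
to((545.5,241.5,76))
a=viewer.camera("side")[:,:,::-1];b=viewer.camera("top")[:,:,::-1]
cv2.imwrite("pics/c3.png",np.hstack([crop(a,235,120,60,60,6.5),crop(b,150,150,60,60,6.5)]))
E
```

```text
t: 1.9
eef_pos: [543.7, 243.0, 75.5]
tcp_rot: [[-0.891, 0.453, -0.003], [0.453, 0.891, -0.001], [0.003, -0.003, -1.0]]
contact_force: [0.2, 0.2, 0.2]
finger_gap: 59.7
t: 2.0
eef_pos: [545.4, 243.2, 77.8]
tcp_rot: [[-0.891, 0.454, 0.0], [0.454, 0.891, 0.0], [0.0, 0.0, -1.0]]
contact_force: [-0.6, 0.0, 0.6]
finger_gap: 59.7
t 2.0 pos [545.4 243.2  77.8] yaw_y 63.0 tilt [0.     0.0003] F [-0.55  0.04  0.55] M [-0.029  0.018  0.013] gap 59.7 j [-0.64  0.47  0.22  1.67 -0.12  1.01  0.72]
tool shift to (545.5, 241.5, 76) : [-0.8 -1.4  1.8]
```

View pics/c3.png

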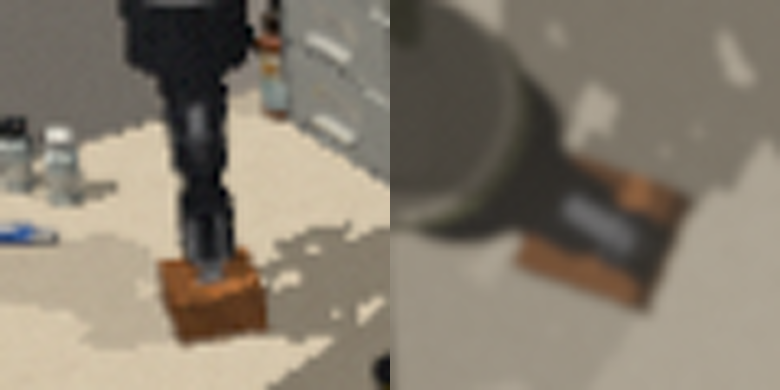

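The fingers straddle the handle (side crop, about (205,220)). Closing.

```bash
python3 -m crank '[[0,0,0,0,0,1,0.5],[0,0,0,0,0,0,0.2],[0,0,0,0,0,0,0],[0,0,0,0,0,0,0],[0,0,0,0,0,0,0]]'
python3 -m crank '[[0,0,0,0,0,0,0]]'
python3 -c "
from h import *
state()"
```

```text
t: 2.6
eef_pos: [545.9, 243.0, 76.8]
tcp_rot: [[-0.891, 0.454, 0.001], [0.454, 0.891, 0.001], [-0.0, 0.001, -1.0]]
contact_force: [-0.2, 1.7, 3.9]
finger_gap: 19.2
t: 2.7
eef_pos: [545.9, 243.0, 76.8]
tcp_rot: [[-0.891, 0.454, 0.001], [0.454, 0.891, 0.001], [-0.0, 0.001, -1.0]]
contact_force: [-0.3, 1.4, 4.2]
finger_gap: 19.5
t 2.7 pos [545.9 243.   76.8] yaw_y 63.0 tilt [0.0008 0.0007] F [-0.27  1.43  4.18] M [0.293 0.071 0.011] gap 19.5 j [-0.64  0.48  0.22  1.67 -0.12  1.    0.72]
```

Gripped (gap 19.5 mm, TCP height as expected). Lifting clear.

```bash
python3 -m crank '[[0,0,0,0,0,-10,0],[0,0,0,0,0,-25,0],[0,0,0,0,0,-45,0],[0,0,0,0,0,-45,0],[0,0,0,0,0,0,0]]'
python3 -c "
from h import *
to((562.5,-80.5,202))"
```

```text
t: 3.2
eef_pos: [548.5, 243.2, 208.2]
tcp_rot: [[-0.891, 0.455, 0.009], [0.455, 0.891, 0.005], [-0.006, 0.008, -1.0]]
contact_force: [0.8, 0.7, 0.1]
finger_gap: 19.3
t 3.2 pos [548.5 243.2 208.2] yaw_y 62.9 tilt [0.0091 0.0045] F [0.82 0.75 0.07] M [-0.001 -0.097 -0.001] gap 19.3 j [-0.66  0.35  0.24  1.53 -0.09  1.26  0.69]
tool shift to (562.5, -80.5, 202) : [-159.7 -282.     4.9]
```

```bash
python3 -m crank '[[0,0,0,-20,-35,0,0],[0,0,0,-20,-35,0,0],[0,0,0,-20,-35,0,0],[0,0,0,-20,-35,0,0],[0,0,0,-20,-35,0,0]]'
python3 -m crank '[[0,0,0,-20,-35,0,0],[0,0,0,-20,-35,0,0],[0,0,0,-19,-35,0,0],[0,0,0,0,0,0,0],[0,0,0,0,0,0,0]]'
python3 -m crank '[[0,0,0,0,0,0,0],[0,0,0,0,0,0,0]]'
python3 - <<'E'
from h import *
to((562.5,-80.5,202))
a=viewer.camera("side")[:,:,::-1];b=viewer.camera("top")[:,:,::-1]
cv2.imwrite("pics/side1.png",a)
cv2.imwrite("pics/c4.png",np.hstack([crop(a,285,140,60,70,6.5),crop(b,262,150,60,70,6.5)]))
E
```

```text
t: 3.7
eef_pos: [554.4, 39.3, 200.6]
tcp_rot: [[-0.891, 0.454, -0.002], [0.454, 0.891, -0.0], [0.001, -0.001, -1.0]]
contact_force: [0.8, 1.1, -0.6]
finger_gap: 19.5
t: 4.2
eef_pos: [559.3, -80.7, 200.6]
tcp_rot: [[-0.889, 0.457, -0.002], [0.457, 0.889, -0.0], [0.001, -0.001, -1.0]]
contact_force: [0.3, 0.2, -0.6]
finger_gap: 19.2
t: 4.4
eef_pos: [560.0, -77.5, 200.9]
tcp_rot: [[-0.892, 0.452, -0.001], [0.452, 0.892, 0.001], [0.001, 0.0, -1.0]]
contact_force: [-0.0, 0.7, -1.1]
finger_gap: 19.3
t 4.4 pos [560.  -77.5 200.9] yaw_y 63.1 tilt [-0.0008  0.0005] F [-0.03  0.65 -1.14] M [0.025 0.034 0.025] gap 19.3 j [-0.25  0.3   0.4   1.64 -0.12  1.23  1.28]
tool shift to (562.5, -80.5, 202) : [-3.6 -1.6 -1.1]
```

View pics/c4.png

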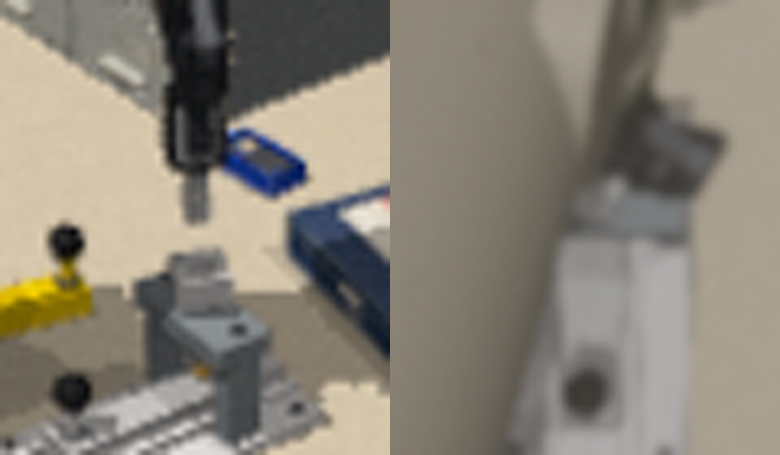

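```bash
python3 - <<'E'
from h import *
print("tip pred",proj("side",[560,-77.5,132]),"seen 314.9,173.7 (bottom edge front)")
print("head pred",proj("side",[562.5,-80.5,104]),proj("side",[561.6,-80.3,104]),"seen 315.5,180.5")
print("per mm x,y,z",proj("side",[572.5,-80.5,104])-proj("side",[562.5,-80.5,104]),proj("side",[562.5,-70.5,104])-proj("side",[562.5,-80.5,104]))
E
python3 - <<'E'
import cv2,numpy as np
a=cv2.imread("pics/side1.png")[160:192,300:332]
cv2.imwrite("pics/c5.png",cv2.resize(a,None,fx=18,fy=18,interpolation=cv2.INTER_CUBIC))
E
```

```text
Traceback (most recent call last):
  File "h.py", line 11, in proj
    m=viewer.camera_model(n); p=(m["R"]@np.atleast_2d(X).T).T+m["t"]; p=(m["mtx"]@p.T).T
  File "h.py", line 7, in camera_model
    if n not in _c:_c[n]=viewer.camera_model(n)
                         ~~~~~~~~~~~~~~~~~~~^^^
  File "h.py", line 7, in camera_model
    if n not in _c:_c[n]=viewer.camera_model(n)
                         ~~~~~~~~~~~~~~~~~~~^^^
  File "h.py", line 7, in camera_model
    if n not in _c:_c[n]=viewer.camera_model(n)
                         ~~~~~~~~~~~~~~~~~~~^^^
RecursionError: maximum recursion depth exceeded
```

View pics/c5.png

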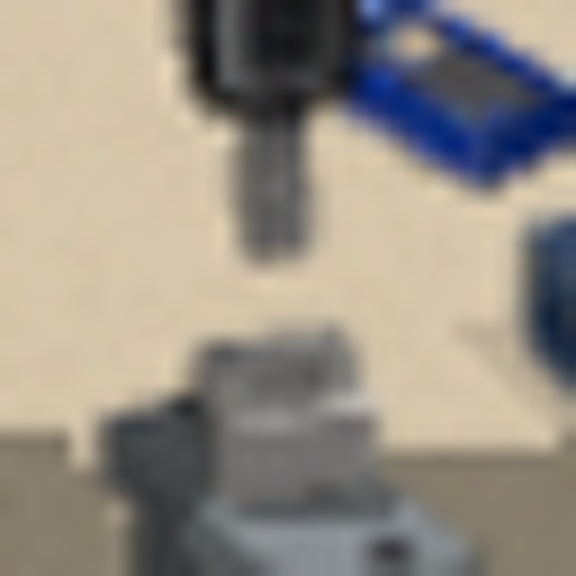

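```bash
sed -i 's/_c\[n\]=viewer.camera_model/_c[n]=_v.camera_model/' h.py; python3 - <<'E'
from h import *
print("tip pred",proj("side",[560,-77.5,132]),"seen 314.7,173.5")
print("head pred",proj("side",[562.5,-80.5,104]),proj("side",[561.6,-80.3,104]),"seen 315.25,180.2")
print("per 10mm x,y",proj("side",[572.5,-80.5,104])-proj("side",[562.5,-80.5,104]),proj("side",[562.5,-70.5,104])-proj("side",[562.5,-80.5,104]))
E
```

```text
tip pred [[314.96508395 172.37928687]] seen 314.7,173.5
head pred [[316.20730392 179.39481032]] [[315.96083718 179.45310795]] seen 315.25,180.2
per 10mm x,y [[ 2.3652514  -0.92530058]] [[-1.63963947 -1.25618906]]
```

```bash
python3 -m crank '[[0,0,0,-2.6,-0.1,10,0],[0,0,0,0,0,10,0],[0,0,0,0,0,4,0],[0,0,0,0,0,0,0],[0,0,0,0,0,0,0]]'
python3 -m crank '[[0,0,0,0,0,3,0],[0,0,0,0,0,2,0],[0,0,0,0,0,2,0],[0,0,0,0,0,0,0]]'
python3 -c "
from h import *
to((562.3,-78.8,160))"
```

```text
t: 5.0
eef_pos: [562.2, -80.4, 177.1]
tcp_rot: [[-0.891, 0.454, -0.0], [0.454, 0.891, -0.0], [0.0, -0.0, -1.0]]
contact_force: [-0.1, 0.3, -0.3]
finger_gap: 19.6
t: 5.4
eef_pos: [562.1, -80.2, 170.1]
tcp_rot: [[-0.891, 0.454, -0.001], [0.454, 0.891, 0.0], [0.001, -0.0, -1.0]]
contact_force: [-0.5, -0.2, -1.4]
finger_gap: 19.2
t 5.4 pos [562.1 -80.2 170.1] yaw_y 63.0 tilt [-0.0006  0.0003] F [-0.52 -0.17 -1.44] M [ 0.122  0.122 -0.04 ] gap 19.2 j [-0.24  0.33  0.4   1.67 -0.14  1.17  1.3 ]
tool shift to (562.3, -78.8, 160) : [ 0.4  1.3 10.1]
```

```bash
python3 -m crank '[[0,0,0,0,0.7,0,0],[0,0,0,0,0,1.5,0],[0,0,0,0,0,1.5,0],[0,0,0,0,0,0,0]]'
python3 -c "
from h import *
state()"
```

```text
t: 5.8
eef_pos: [562.7, -79.6, 168.4]
tcp_rot: [[-0.891, 0.454, 0.001], [0.454, 0.891, 0.001], [-0.0, 0.001, -1.0]]
contact_force: [-5.7, 0.7, 8.9]
finger_gap: 19.2
t 5.8 pos [562.7 -79.6 168.4] yaw_y 63.0 tilt [0.0005 0.0005] F [-5.7   0.75  8.9 ] M [ 0.273  1.343 -0.045] gap 19.2 j [-0.24  0.33  0.4   1.67 -0.14  1.17  1.3 ]
```

Contact is on the bevel at the +x side, so I'll yield toward −x.

```bash
python3 -m crank '[[0,0,0,1.1,-0.5,0,0],[0,0,0,0,0,0,0],[0,0,0,0,0,0,0]]'
python3 -c "
from h import *
state()"
```

```text
t: 6.1
eef_pos: [562.3, -79.6, 168.5]
tcp_rot: [[-0.891, 0.454, 0.002], [0.454, 0.891, 0.0], [-0.002, 0.001, -1.0]]
contact_force: [-1.3, 0.1, 7.8]
finger_gap: 19.3
t 6.1 pos [562.3 -79.6 168.5] yaw_y 63.0 tilt [0.0024 0.0002] F [-1.34  0.1   7.84] M [0.269 0.392 0.002] gap 19.3 j [-0.24  0.33  0.4   1.67 -0.14  1.16  1.3 ]
```

```bash
python3 -m crank '[[0,0,0,0.6,-0.3,0,0],[0,0,2,0,0,0.5,0],[0,0,2,0,0,0,0],[0,0,0,0,0,0,0]]'
python3 -c "
from h import *
state()"
python3 -m crank '[[0,0,-3,0,0,0,0],[0,0,-3,0,0,0,0],[0,0,0,0,0,0,0]]'
python3 -c "
from h import *
state()"
```

```text
t: 6.5
eef_pos: [562.1, -79.2, 168.4]
tcp_rot: [[-0.857, 0.516, 0.004], [0.516, 0.857, 0.001], [-0.003, 0.002, -1.0]]
contact_force: [-0.8, 1.1, 8.3]
finger_gap: 19.1
t 6.5 pos [562.1 -79.2 168.4] yaw_y 59.0 tilt [0.0036 0.0006] F [-0.75  1.13  8.32] M [0.371 0.225 0.047] gap 19.1 j [-0.25  0.33  0.41  1.68 -0.14  1.16  1.23]
t: 6.8
eef_pos: [562.0, -79.8, 168.4]
tcp_rot: [[-0.907, 0.421, 0.004], [0.421, 0.907, -0.0], [-0.003, 0.001, -1.0]]
contact_force: [-0.9, 1.0, 8.7]
finger_gap: 19.6
t 6.8 pos [562.  -79.8 168.4] yaw_y 65.1 tilt [ 0.0035 -0.    ] F [-0.92  0.96  8.73] M [ 0.109  0.244 -0.016] gap 19.6 j [-0.23  0.33  0.39  1.68 -0.14  1.16  1.33]
```

```bash
python3 -m crank '[[0,0,1,0.4,0.9,0,0],[0,0,0,0,0,0,0],[0,0,0,0,0,0,0]]'
python3 -c "
from h import *
state()"
python3 -m crank '[[0,0,0,0.5,-0.2,0.6,0],[0,0,0,0,0,0,0],[0,0,0,0,0,0,0]]'
python3 -c "
from h import *
state()"
```

```text
t: 7.1
eef_pos: [562.0, -79.4, 168.4]
tcp_rot: [[-0.898, 0.439, 0.004], [0.439, 0.898, -0.001], [-0.004, 0.001, -1.0]]
contact_force: [-0.8, -1.5, 7.5]
finger_gap: 19.5
t 7.1 pos [562.  -79.4 168.4] yaw_y 63.9 tilt [ 0.0036 -0.0008] F [-0.78 -1.48  7.53] M [-0.237  0.243 -0.016] gap 19.5 j [-0.24  0.33  0.4   1.68 -0.14  1.16  1.31]
t: 7.4
eef_pos: [561.9, -79.5, 168.3]
tcp_rot: [[-0.898, 0.439, 0.005], [0.439, 0.898, -0.001], [-0.005, 0.001, -1.0]]
contact_force: [-0.4, -0.9, 9.7]
finger_gap: 19.4
t 7.4 pos [561.9 -79.5 168.3] yaw_y 64.0 tilt [ 0.0048 -0.0008] F [-0.39 -0.88  9.72] M [-0.297  0.127  0.023] gap 19.4 j [-0.24  0.33  0.4   1.68 -0.14  1.16  1.31]
```

```bash
python3 -m crank '[[0,0,-3,0,0,0,0],[0,0,-3,0,0,0,0],[0,0,0,0,0,0,0]]'
python3 -c "
from h import *
state()"
python3 -m crank '[[0,0,5,0,0,0,0],[0,0,5,0,0,0,0],[0,0,4,0,0,0,0],[0,0,0,0,0,0,0]]'
python3 -c "
from h import *
state()"
```

```text
t: 7.7
eef_pos: [561.6, -79.5, 168.1]
tcp_rot: [[-0.94, 0.341, 0.004], [0.341, 0.94, -0.001], [-0.004, 0.001, -1.0]]
contact_force: [-2.1, -1.6, 10.1]
finger_gap: 19.3
t 7.7 pos [561.6 -79.5 168.1] yaw_y 70.0 tilt [ 0.0042 -0.0008] F [-2.1  -1.64 10.14] M [-0.29   0.284 -0.034] gap 19.3 j [-0.22  0.33  0.38  1.68 -0.13  1.16  1.41]
t: 8.1
eef_pos: [561.8, -78.7, 168.0]
tcp_rot: [[-0.828, 0.561, 0.004], [0.561, 0.828, -0.0], [-0.003, 0.002, -1.0]]
contact_force: [-0.7, 0.3, 8.7]
finger_gap: 19.4
t 8.1 pos [561.8 -78.7 168. ] yaw_y 55.8 tilt [ 0.0042 -0.    ] F [-0.74  0.3   8.72] M [ 0.131  0.068 -0.003] gap 19.4 j [-0.25  0.33  0.42  1.68 -0.14  1.16  1.18]
```

```bash
python3 -m crank '[[0,0,-4,0,0,1,0],[0,0,-3.2,0,0,1,0],[0,0,0,0,0,1,0],[0,0,0,0,0,0,0],[0,0,0,0,0,0,0]]'
python3 - <<'E'
from h import *
state()
a=viewer.camera("side")[:,:,::-1];b=viewer.camera("top")[:,:,::-1]
state()
cv2.imwrite("pics/c6.png",np.hstack([crop(a,298,160,36,48,11),crop(b,275,155,36,48,11)]))
E
```

```text
t: 8.6
eef_pos: [562.1, -79.5, 167.3]
tcp_rot: [[-0.892, 0.452, 0.006], [0.452, 0.892, -0.0], [-0.006, 0.003, -1.0]]
contact_force: [-6.7, 0.5, 25.1]
finger_gap: 19.5
t 8.6 pos [562.1 -79.5 167.3] yaw_y 63.1 tilt [ 0.0062 -0.0002] F [-6.66  0.46 25.14] M [-0.112  1.701 -0.036] gap 19.5 j [-0.24  0.33  0.4   1.68 -0.14  1.16  1.3 ]
t 8.7 pos [562.2 -79.6 167.3] yaw_y 63.1 tilt [ 0.0063 -0.0002] F [-7.19 -0.64 24.74] M [-0.015  1.686 -0.086] gap 19.3 j [-0.24  0.33  0.4   1.68 -0.14  1.16  1.3 ]
```

View pics/c6.png

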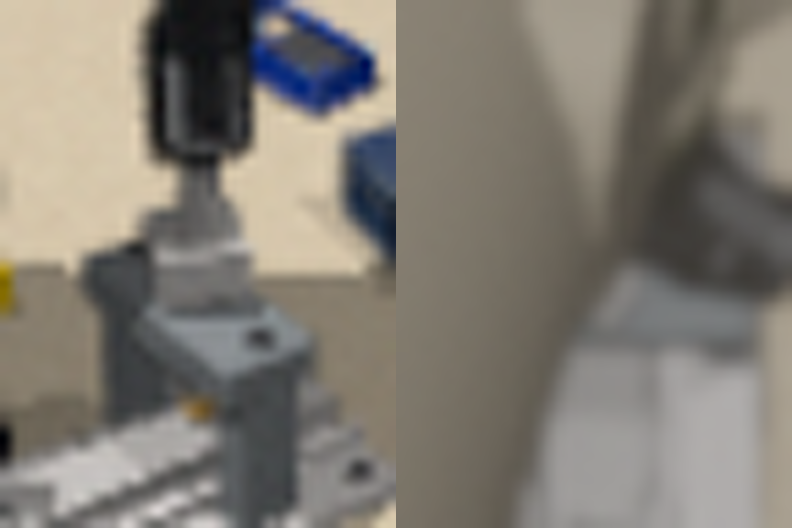

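The driver is still riding the +x bevel (Fx −7 N under 25 N). Easing up, shifting −x and pressing again.

```bash
python3 -m crank '[[0,0,0,0,0,-3,0],[0,0,0,1.3,-0.7,0,0],[0,0,0,0,0,1,0],[0,0,0,0,0,1.5,0],[0,0,0,0,0,0,0]]'
python3 -c "
from h import *
state()"
```

```text
t: 9.2
eef_pos: [559.2, -78.7, 163.4]
tcp_rot: [[-0.892, 0.451, 0.001], [0.451, 0.892, -0.0], [-0.001, 0.0, -1.0]]
contact_force: [4.9, -0.9, -1.3]
finger_gap: 19.2
t 9.2 pos [559.2 -78.7 163.4] yaw_y 63.2 tilt [ 0.0008 -0.0003] F [ 4.85 -0.87 -1.34] M [-0.105 -1.15   0.044] gap 19.2 j [-0.24  0.33  0.4   1.69 -0.14  1.15  1.3 ]
```

```bash
python3 -m crank '[[0,0,0,-0.8,0.4,1.5,0],[0,0,0,0,0,2,0],[0,0,0,0,0,1,0],[0,0,0,0,0,0,0],[0,0,0,0,0,0,0]]'
python3 -c "
from h import *
state()"
```

```text
t: 9.7
eef_pos: [559.5, -78.7, 158.8]
tcp_rot: [[-0.892, 0.451, -0.001], [0.451, 0.892, -0.0], [0.001, -0.0, -1.0]]
contact_force: [2.8, -0.8, -3.1]
finger_gap: 19.0
t 9.7 pos [559.5 -78.7 158.8] yaw_y 63.2 tilt [-0.0007 -0.0002] F [ 2.78 -0.84 -3.11] M [-0.132 -0.798 -0.028] gap 19.0 j [-0.24  0.33  0.4   1.69 -0.14  1.15  1.3 ]
```

The driver is seated (TCP z 158.8 against 157.9 expected). Turning about 31° clockwise first.

```bash
python3 -m crank '[[0,0,7.8,-0.3,0.1,0.1,0],[0,0,7.8,0,0,0.25,0],[0,0,7.8,0,0,0.25,0],[0,0,7.8,0,0,0.25,0]]'
python3 -c "
from h import *
state()"
python3 -m crank '[[0,0,7.8,0,0,0.25,0],[0,0,7.8,0,0,0.25,0],[0,0,7.8,0,0,0.25,0],[0,0,7.8,0,0,0.25,0],[0,0,0,0,0,0,0]]'
python3 -m crank '[[0,0,0,0,0,0,0]]'
python3 -c "
from h import *
state()"
```

```text
t: 10.1
eef_pos: [560.3, -78.3, 158.2]
tcp_rot: [[-0.525, 0.851, 0.001], [0.851, 0.525, 0.0], [-0.0, 0.001, -1.0]]
contact_force: [5.4, 0.3, -3.5]
finger_gap: 19.7
t 10.1 pos [560.3 -78.3 158.2] yaw_y 31.7 tilt [0.0007 0.0002] F [ 5.44  0.31 -3.5 ] M [ 0.025 -1.273  0.125] gap 19.7 j [-0.31  0.35  0.49  1.69 -0.18  1.15  0.78]
t: 10.6
eef_pos: [560.5, -78.2, 157.1]
tcp_rot: [[-0.009, 1.0, 0.001], [1.0, 0.009, -0.0], [-0.0, 0.001, -1.0]]
contact_force: [5.6, -0.1, -4.2]
finger_gap: 19.4
t: 10.7
eef_pos: [560.4, -78.2, 157.1]
tcp_rot: [[-0.014, 1.0, 0.001], [1.0, 0.014, 0.0], [0.0, 0.001, -1.0]]
contact_force: [5.9, -0.0, -3.7]
finger_gap: 19.4
t 10.7 pos [560.4 -78.2 157.1] yaw_y 0.8 tilt [0.0008 0.0001] F [ 5.9  -0.02 -3.71] M [ 0.06  -1.508  0.081] gap 19.4 j [-0.38  0.36  0.58  1.7  -0.22  1.15  0.27]
```

Mz of about 0.1 N·m confirms the screw turned, now at an estimated 1.4 rad. Releasing and going to the knob for a drag test.

```bash
python3 -m crank '[[0,0,0,0,1.5,0,0],[0,0,0,0,0,0,0.3],[0,0,0,0,0,0,0.5],[0,0,0,0,0,0,0.5],[0,0,0,0,0,-10,0.5]]'
python3 -m crank '[[0,0,0,0,0,-20,0.5],[0,0,0,0,0,-30,0.5],[0,0,-5,0,-10,0,0.5],[0,0,-8.5,0,-15,0,0.5],[0,0,-8.5,0,-15,0,0.5]]'
python3 -m crank '[[0,0,-8.5,0,0,0,0.5],[0,0,-8.5,0,0,0,0.5],[0,0,-8.5,0,0,0,0.5],[0,0,-8.5,0,0,0,0.5],[0,0,-8.5,0,0,0,0.5]]'
python3 -m crank '[[0,0,-8.5,0,0,0,0.5],[0,0,-8.5,0,0,0,0.5],[0,0,-8.5,0,0,0,0.5],[0,0,0,0,0,0,0.5],[0,0,0,0,0,0,0.5]]'
python3 - <<'E'
from h import *
to((479,-78.7,100))
a=viewer.camera("side")[:,:,::-1];b=viewer.camera("top")[:,:,::-1]
cv2.imwrite("pics/side2.png",a);cv2.imwrite("pics/top2.png",b)
cv2.imwrite("pics/c7.png",np.hstack([crop(a,270,140,66,80,6),crop(b,262,150,66,80,6)]))
E
```

```text
t: 11.2
eef_pos: [560.5, -78.6, 166.5]
tcp_rot: [[-0.013, 1.0, -0.003], [1.0, 0.013, 0.0], [0.0, -0.003, -1.0]]
contact_force: [0.8, 0.1, 0.4]
finger_gap: 43.0
t: 11.7
eef_pos: [521.7, -84.0, 218.3]
tcp_rot: [[-0.393, 0.92, 0.001], [0.92, 0.393, -0.0], [-0.0, 0.001, -1.0]]
contact_force: [-0.1, 0.2, -0.9]
finger_gap: 42.6
t: 12.2
eef_pos: [522.0, -84.3, 218.3]
tcp_rot: [[-0.911, 0.413, 0.001], [0.413, 0.911, -0.0], [-0.001, 0.0, -1.0]]
contact_force: [-0.9, 1.0, 0.9]
finger_gap: 42.5
t: 12.7
eef_pos: [522.0, -84.3, 217.9]
tcp_rot: [[-1.0, -0.009, 0.001], [-0.009, 1.0, 0.0], [-0.001, 0.0, -1.0]]
contact_force: [-0.3, -0.3, 0.2]
finger_gap: 42.4
t 12.7 pos [522.  -84.3 217.9] yaw_y 90.5 tilt [0.0005 0.    ] F [-0.3  -0.31  0.16] M [ 0.049 -0.034  0.006] gap 42.4 j [-0.26  0.2   0.42  1.71 -0.09  1.25  1.76]
tool shift to (479, -78.7, 100) : [ 43.1   6.  117.9]
```

View pics/c7.png

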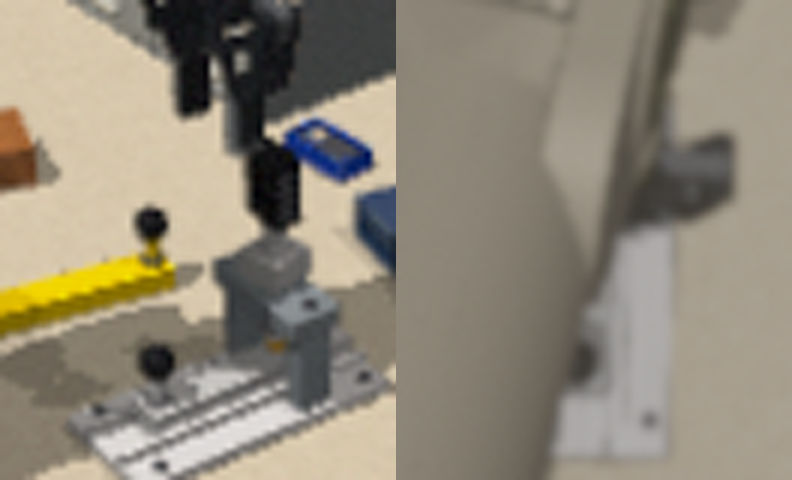

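The driver stands in the screw, whose head has visibly turned. The knob is free at side crop (157,360). That makes 9 pictures viewed.

```bash
python3 -m crank '[[0,0,0.4,22,3,5,0.5],[0,0,0,21,3,25,0.5],[0,0,0,0,0,40,0.5],[0,0,0,0,0,40,0.5],[0,0,0,0,0,22,0.5]]'
python3 -m crank '[[0,0,0,0,0,15,0.5],[0,0,0,0,0,9.5,0.5],[0,0,0,0,0,0,0.5],[0,0,0,0,0,0,0.5]]'
python3 -c "
from h import *
to((478.5,-79,61))"
```

```text
t: 13.3
eef_pos: [477.3, -78.2, 82.8]
tcp_rot: [[-1.0, -0.004, -0.003], [-0.004, 1.0, 0.0], [0.003, 0.0, -1.0]]
contact_force: [0.5, 0.6, 0.5]
finger_gap: 42.9
t: 13.7
eef_pos: [479.4, -78.6, 61.4]
tcp_rot: [[-1.0, -0.006, 0.001], [-0.006, 1.0, -0.0], [-0.001, -0.0, -1.0]]
contact_force: [-0.1, -0.0, 0.5]
finger_gap: 42.9
t 13.7 pos [479.4 -78.6  61.4] yaw_y 90.3 tilt [ 0.0006 -0.0001] F [-0.08 -0.01  0.5 ] M [-0.028 -0.002  0.022] gap 42.9 j [-0.24  0.3   0.39  1.99 -0.14  0.88  1.8 ]
tool shift to (478.5, -79, 61) : [ 0.9 -0.4  0.4]
```

```bash
python3 -m crank '[[0,0,0,0,0,0,0.3],[0,0,0,0,0,0,0.1],[0,0,0,0,0,0,0],[0,0,0,0,0,0,0],[0,0,0,0,0,0,0]]'
python3 -c "
from h import *
state()"
python3 -m crank '[[0,0,0,0.5,0,0,0],[0,0,0,0.5,0,0,0]]' | sed -n '1,2p;6p'
python3 -m crank '[[0,0,0,0.5,0,0,0]]'| sed -n '1,2p;6p'
python3 -m crank '[[0,0,0,0.5,0,0,0]]'| sed -n '1,2p;6p'
python3 -c "
from h import *
state()"
```

```text
t: 14.2
eef_pos: [479.7, -78.7, 61.9]
tcp_rot: [[-1.0, -0.006, 0.002], [-0.006, 1.0, 0.0], [-0.002, 0.0, -1.0]]
contact_force: [-1.3, -0.1, 7.0]
finger_gap: 18.9
t 14.2 pos [479.7 -78.7  61.9] yaw_y 90.4 tilt [0.0019 0.0001] F [-1.28 -0.15  7.02] M [0.047 0.298 0.043] gap 18.9 j [-0.24  0.3   0.39  1.99 -0.14  0.88  1.8 ]
t: 14.4
eef_pos: [479.5, -78.7, 62.0]
t: 14.5
eef_pos: [479.2, -78.6, 61.9]
t: 14.6
eef_pos: [478.8, -78.6, 61.9]
t 14.6 pos [478.8 -78.6  61.9] yaw_y 90.4 tilt [ 0.0041 -0.0003] F [6.44 0.02 5.16] M [-0.016 -1.148 -0.051] gap 18.4 j [-0.24  0.29  0.39  1.99 -0.14  0.88  1.8 ]
```

```bash
python3 -m crank '[[0,0,0,0,0,-0.8,0],[0,0,0,0,0,0,0]]'| sed -n '1,2p'
python3 - <<'E'
from h import *
state()
a=viewer.camera("side")[:,:,::-1]
state()
cv2.imwrite("pics/side3.png",a);cv2.imwrite("pics/c8.png",crop(a,262,160,66,66,9))
E
```

```text
t: 14.8
eef_pos: [477.3, -78.5, 61.9]
t 14.8 pos [477.3 -78.5  61.9] yaw_y 90.4 tilt [0.0007 0.    ] F [1.99 0.01 5.44] M [ 0.075 -0.535 -0.065] gap 18.7 j [-0.24  0.29  0.39  1.99 -0.14  0.88  1.8 ]
t 14.85 pos [477.3 -78.5  61.9] yaw_y 90.4 tilt [0.0007 0.    ] F [ 2.36 -0.21  5.26] M [ 0.004 -0.531 -0.013] gap 18.7 j [-0.24  0.29  0.39  1.99 -0.14  0.88  1.8 ]
```

View pics/c8.png

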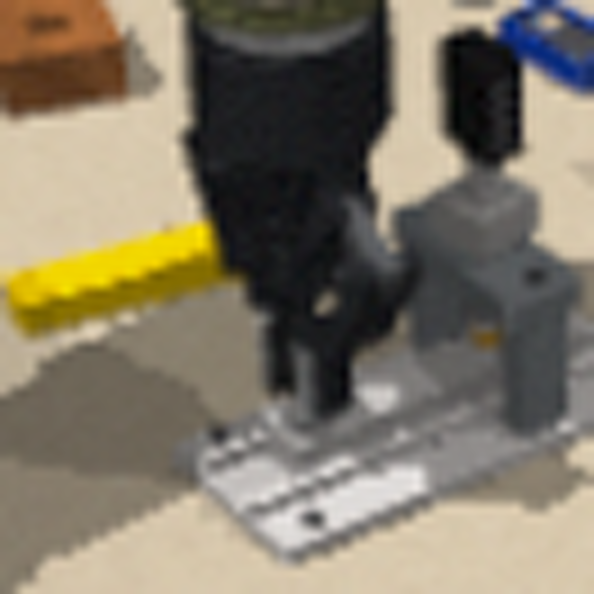

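```bash
python3 -m crank '[[0,0,0,0,0,-0.8,0],[0,0,0,0,0,0,0]]'| sed -n '1,2p'
python3 -c "
from h import *
state()"
python3 -m crank '[[0,0,0,0,0,0,0]]'| sed -n '1,2p'
python3 -c "
from h import *
state()"
```

```text
t: 15.05
eef_pos: [476.1, -78.4, 62.0]
t 15.05 pos [476.1 -78.4  62. ] yaw_y 90.4 tilt [-0.0018  0.0001] F [-0.22 -0.26  2.13] M [ 0.072 -0.086 -0.078] gap 18.8 j [-0.24  0.29  0.39  1.99 -0.14  0.88  1.8 ]
t: 15.15
eef_pos: [476.1, -78.4, 62.0]
t 15.15 pos [476.1 -78.4  62. ] yaw_y 90.4 tilt [-0.0019  0.0002] F [ 0.62 -0.04  2.55] M [0.097 0.085 0.013] gap 18.7 j [-0.24  0.29  0.39  1.99 -0.14  0.88  1.8 ]
```

```bash
cat > s.py <<'E'
from h import *
o=monitor.get_obs();print(round(float(o["t"]),2),o["eef_pos"].round(2),o["contact_force"].round(2),o["moment"].round(2),o["finger_gap"].round(1))
E
python3 -m crank '[[0,0,0,0,0,-0.4,0],[0,0,0,0.5,0,0,0],[0,0,0,0.5,0,0,0]]' >/dev/null; python3 s.py
for i in 1 ; do python3 -m crank '[[0,0,0,0.5,0,0,0]]'>/dev/null; python3 s.py; done
python3 -m crank '[[0,0,0,0.5,0,0,0]]'>/dev/null; python3 s.py
python3 -m crank '[[0,0,0,0.5,0,0,0]]'>/dev/null; python3 s.py
python3 -m crank '[[0,0,0,0,0,0,0]]'>/dev/null; python3 s.py
```

```text
Traceback (most recent call last):
  File "s.py", line 2, in <module>
    o=monitor.get_obs();print(round(float(o["t"]),2),o["eef_pos"].round(2),o["contact_force"].round(2),o["moment"].round(2),o["finger_gap"].round(1))
                                                                                                                            ^^^^^^^^^^^^^^^^^^^^^
AttributeError: 'float' object has no attribute 'round'
Traceback (most recent call last):
  File "s.py", line 2, in <module>
    o=monitor.get_obs();print(round(float(o["t"]),2),o["eef_pos"].round(2),o["contact_force"].round(2),o["moment"].round(2),o["finger_gap"].round(1))
                                                                                                                            ^^^^^^^^^^^^^^^^^^^^^
AttributeError: 'float' object has no attribute 'round'
Traceback (most recent call last):
  File "s.py", line 2, in <module>
    o=monitor.get_obs();print(round(float(o["t"]),2),o["eef_pos"].round(2),o["contact_force"].round(2),o["moment"].round(2),o["finger_gap"].round(1))
                                    
[... 309 characters left out ...]
),o["contact_force"].round(2),o["moment"].round(2),o["finger_gap"].round(1))
                                                                                                                            ^^^^^^^^^^^^^^^^^^^^^
AttributeError: 'float' object has no attribute 'round'
Traceback (most recent call last):
  File "s.py", line 2, in <module>
    o=monitor.get_obs();print(round(float(o["t"]),2),o["eef_pos"].round(2),o["contact_force"].round(2),o["moment"].round(2),o["finger_gap"].round(1))
                                                                                                                            ^^^^^^^^^^^^^^^^^^^^^
AttributeError: 'float' object has no attribute 'round'
```

```bash
sed -i 's/o\["finger_gap"\].round(1)/round(float(o["finger_gap"]),1)/' s.py; python3 s.py
python3 -m crank '[[0,0,0,-0.5,0,0,0],[0,0,0,-0.5,0,0,0]]' >/dev/null; python3 s.py
python3 -m crank '[[0,0,0,-0.5,0,0,0]]'>/dev/null; python3 s.py
python3 -m crank '[[0,0,0,-0.5,0,0,0]]'>/dev/null; python3 s.py
python3 -m crank '[[0,0,0,-0.5,0,0,0]]'>/dev/null; python3 s.py
python3 -m crank '[[0,0,0,-0.5,0,0,0]]'>/dev/null; python3 s.py
python3 -m crank '[[0,0,0,0,0,0,0]]'>/dev/null; python3 s.py
```

```text
15.85 [474.33 -78.56  62.82] [ 0.07 -0.49 -1.93] [ 0.06 -0.07 -0.01] 18.8
16.05 [475.07 -78.55  62.69] [-1.64  0.09 -1.16] [ 0.02  0.22 -0.02] 18.9
16.15 [475.71 -78.55  62.73] [-0.55  0.04 -0.52] [0.06 0.18 0.08] 18.7
16.25 [476.31 -78.57  62.75] [-1.25 -0.7  -1.19] [-0.03  0.24  0.05] 19.0
16.35 [476.88 -78.52  62.78] [-1.03 -1.08 -2.83] [ 0.01  0.24 -0.03] 18.7
16.45 [477.39 -78.51  62.8 ] [-1.16 -0.7  -0.41] [-0.01  0.27  0.03] 19.0
16.55 [477.46 -78.51  62.8 ] [-0.58 -0.23 -1.26] [-0.01  0.16  0.01] 18.5
```

Drag is only about 1.1 N, the block alone, so the nose isn't touching at an estimated 1.4 rad and the gap is over 2.8 mm. I'll go back to the driver for about 0.75 rad more.

```bash
python3 -m crank '[[0,0,0,0,0,0,0.3],[0,0,0,0,0,0,0.5],[0,0,0,0,0,0,0.5],[0,0,0,0,0,-35,0.5],[0,0,0,0,0,-40,0.5]]' >/dev/null
python3 -m crank '[[0,0,0,0,0,-40,0.5],[0,0,0,0,0,-42,0.5],[0,0,0,-41.5,0,0,0.5],[0,0,0,-41.5,0,0,0.5],[0,0,8.5,0,0,0,0.5]]' >/dev/null
python3 -m crank '[[0,0,8.5,0,0,0,0.5],[0,0,8.5,0,0,0,0.5],[0,0,8.5,0,0,0,0.5],[0,0,8.5,0,0,0,0.5],[0,0,8.5,0,0,0,0.5]]' >/dev/null
python3 -m crank '[[0,0,8.5,0,0,0,0.5],[0,0,8.5,0,0,0,0.5],[0,0,8.5,0,0,0,0.5],[0,0,8.5,0,0,0,0.5],[0,0,4.5,0,0,0,0.5]]' >/dev/null
python3 -m crank '[[0,0,0,0,0,0,0.5],[0,0,0,0,0,0,0.5]]' >/dev/null
python3 -c "
from h import *
to((560.5,-78.6,157))"
```

```text
t 18.75 pos [560.5 -77.9 219.9] yaw_y 1.0 tilt [ 0.     -0.0001] F [ 0.11 -0.4  -0.07] M [-0.012  0.006 -0.016] gap 42.7 j [-0.45  0.32  0.67  1.62 -0.2   1.28  0.27]
tool shift to (560.5, -78.6, 157) : [-0.7 -0.  62.9]
```

```bash
python3 -m crank '[[0,0,0,-0.7,0,20,0.5],[0,0,0,0,0,25,0.5],[0,0,0,0,0,17.5,0.5],[0,0,0,0,0,0,0.5],[0,0,0,0,0,0,0.2]]' >/dev/null
python3 -m crank '[[0,0,0,0,0,0,0],[0,0,0,0,0,0,0],[0,0,0,0,0,0,0],[0,0,0,0,0,0,0]]' >/dev/null
python3 -c "
from h import *
state()"
python3 -m crank '[[0,0,8.5,0,0,0.2,0],[0,0,8.5,0,0,0.3,0],[0,0,8.5,0,0,0.3,0],[0,0,8.5,0,0,0.3,0],[0,0,8.5,0,0,0.3,0]]' >/dev/null
python3 s.py
python3 -m crank '[[0,0,0,0,0,0,0]]' >/dev/null
python3 -c "
from h import *
state()"
```

```text
t 19.65 pos [561.1 -78.8 158.5] yaw_y 0.9 tilt [0.0018 0.0001] F [-2.19  0.31  6.59] M [0.004 0.389 0.048] gap 19.0 j [-0.43  0.37  0.65  1.7  -0.24  1.15  0.3 ]
20.15 [560.99 -78.76 157.1 ] [-1.61  0.73  7.91] [0.1  0.52 0.09] 19.2
t 20.25 pos [561.  -78.7 157. ] yaw_y -41.9 tilt [ 0.0014 -0.    ] F [-2.87 -0.15  6.53] M [0.06  0.5   0.066] gap 19.6 j [-0.54  0.41  0.8   1.7  -0.31  1.16 -0.39]
```

```bash
python3 -m crank '[[0,0,0,0,0,0,0.3],[0,0,0,0,0,0,0.5],[0,0,0,0,0,0,0.5],[0,0,0,0,0,-22,0.5],[0,0,0,0,0,-40,0.5]]' >/dev/null
python3 -m crank '[[0,0,8.5,0,0,0,0.5],[0,0,8.5,0,0,0,0.5],[0,0,8.5,0,0,0,0.5],[0,0,8.5,0,0,0,0.5],[0,0,8.5,0,0,0,0.5]]' >/dev/null
python3 -m crank '[[0,0,5.2,0,0,0,0.5],[0,0,0,-41.5,0,0,0.5],[0,0,0,-41.5,0,0,0.5],[0,0,0,0,0,25,0.5],[0,0,0,0,0,40,0.5]]' >/dev/null
python3 -m crank '[[0,0,0,0,0,40,0.5],[0,0,0,0,0,25,0.5],[0,0,0,0,0,0,0.5],[0,0,0,0,0,0,0.5]]' >/dev/null
python3 -c "
from h import *
to((477.4,-78.6,63))"
```

```text
t 22.15 pos [477.5 -80.2  88.5] yaw_y -89.4 tilt [-0.0005 -0.0008] F [ 1.07 -0.54  0.92] M [ 0.024 -0.008  0.005] gap 42.7 j [-0.73  0.37  0.99  1.99 -0.37  0.98 -1.12]
tool shift to (477.4, -78.6, 63) : [-0.1 -1.6 25.5]
```

```bash
python3 -m crank '[[0,0,0,0,-1.6,15,0.5],[0,0,0,0,0,10.5,0.5],[0,0,0,0,0,0,0.3],[0,0,0,0,0,0,0.1],[0,0,0,0,0,0,0]]' >/dev/null
python3 -m crank '[[0,0,0,0,0,0,0],[0,0,0,0,0,0,0],[0,0,0,0,0,0,0]]' >/dev/null; python3 s.py
```

```text
22.95 [477.13 -78.17  62.43] [-2.89 -1.16 -0.71] [-0.2   0.52 -0.09] 18.5
```

```bash
python3 -m crank '[[0,0,0,-0.5,0,0,0],[0,0,0,-0.5,0,0,0]]' >/dev/null; python3 s.py
python3 -m crank '[[0,0,0,-0.5,0,0,0]]'>/dev/null; python3 s.py
python3 -m crank '[[0,0,0,-0.5,0,0,0]]'>/dev/null; python3 s.py
python3 -m crank '[[0,0,0,-0.5,0,0,0]]'>/dev/null; python3 s.py
python3 -m crank '[[0,0,0,0,0,0,0]]'>/dev/null; python3 s.py
```

```text
23.15 [477.07 -78.1   62.67] [ 2.04 -1.19 -3.66] [-0.22 -0.42 -0.15] 18.7
23.25 [476.88 -78.11  62.79] [ 3.53 -0.57 -3.22] [-0.2  -0.77 -0.15] 18.5
23.35 [476.5  -78.08  62.85] [ 4.38 -0.78 -3.67] [-0.15 -0.93 -0.12] 18.6
23.45 [475.74 -77.96  62.75] [ 4.48  0.16 -3.71] [-0.1  -0.91 -0.05] 18.6
23.55 [475.36 -77.96  62.62] [ 3.81 -1.94 -4.11] [-0.1  -0.84 -0.04] 18.5
```

```bash
python3 -m crank '[[0,0,0,0,0,0.7,0],[0,0,0,0,0,0,0]]' >/dev/null; python3 s.py
python3 -m crank '[[0,0,0,-0.4,0,0.2,0],[0,0,0,-0.4,0,0,0]]'>/dev/null; python3 s.py
python3 -m crank '[[0,0,0,-0.4,0,0,0]]'>/dev/null; python3 s.py
python3 -m crank '[[0,0,0,-0.4,0,0,0]]'>/dev/null; python3 s.py
python3 -m crank '[[0,0,0,-0.4,0,0,0]]'>/dev/null; python3 s.py
```

```text
23.75 [475.29 -77.99  62.32] [0.61 0.3  5.87] [ 0.17 -0.16 -0.02] 18.8
23.95 [475.24 -77.98  62.37] [4.92 0.08 3.4 ] [ 0.18 -0.99 -0.05] 19.1
24.05 [475.2  -77.99  62.38] [ 7.55 -0.07  2.74] [ 0.11 -1.38 -0.09] 18.5
24.15 [475.04 -78.02  62.39] [7.79 0.9  2.15] [ 0.1  -1.56 -0.04] 18.7
24.25 [474.7  -78.05  62.4 ] [ 7.88 -0.31  1.15] [ 0.03 -1.45 -0.06] 18.6
```

The nose is in contact. Drag corrected to zero vertical force is about 6.5 N (target about 6.3), and the slope against vertical force gives μ≈0.64, so a nose load of about 4 N. The setting is done. Before the draw, I'll find the base's front and the block's front by touch with closed fingers.

```bash
python3 -m crank '[[0,0,0,1,0,0,0],[0,0,0,0,0,0,0.25],[0,0,0,0,0,0,0.4],[0,0,0,0,0,0,0.4],[0,0,0,0,0,-20,0.4]]' >/dev/null
python3 -m crank '[[0,0,0,0,0,-25,0.2],[0,0,0,-26,0,0,0],[0,0,0,-27,0,0,0],[0,0,0,0,0,30,0],[0,0,0,0,0,20,0]]' >/dev/null
python3 -m crank '[[0,0,0,0,0,0,0],[0,0,0,0,0,0,0],[0,0,0,0,0,0,0]]' >/dev/null
python3 -c "
from h import *
to((421,-79,29))"
```

```text
t 25.55 pos [421.3 -79.3  57.2] yaw_y -89.4 tilt [ 0.0002 -0.0008] F [-0.19  0.45 -0.14] M [ 0.032 -0.007 -0.026] gap -0.2 j [-0.8   0.3   1.03  2.15 -0.34  0.86 -1.12]
tool shift to (421, -79, 29) : [-0.3 -0.3 28.2]
```

```bash
python3 -m crank '[[0,0,0,0,0,14,0],[0,0,0,0,0,12,0],[0,0,0,0,0,0,0],[0,0,0,0,0,0,0]]' >/dev/null;python3 s.py
python3 -m crank '[[0,0,0,1.5,0,0,0],[0,0,0,1,0,0,0]]' >/dev/null;python3 s.py
python3 -m crank '[[0,0,0,1,0,0,0],[0,0,0,0,0,0,0]]' >/dev/null;python3 s.py
python3 -m crank '[[0,0,0,1,0,0,0],[0,0,0,0,0,0,0]]' >/dev/null;python3 s.py
```

```text
25.95 [421.24 -79.12  31.13] [0.43 0.24 1.02] [-0.02  0.01 -0.03] -0.3
26.15 [424.1  -78.69  31.18] [0.06 0.99 0.35] [-0.    0.03  0.  ] 0.2
26.35 [424.77 -78.64  30.76] [ 1.13 -0.59  0.16] [ 0.01  0.01 -0.01] -0.1
26.55 [425.52 -78.64  30.56] [-1.06 -0.09 -0.13] [ 0.03  0.07 -0.  ] -0.1
```

```bash
python3 -m crank '[[0,0,0,1,0,0,0],[0,0,0,0,0,0,0]]' >/dev/null;python3 s.py
python3 -m crank '[[0,0,0,0.8,0,0,0],[0,0,0,0,0,0,0]]' >/dev/null;python3 s.py
python3 -m crank '[[0,0,0,0.8,0,0,0],[0,0,0,0,0,0,0]]' >/dev/null;python3 s.py
```

```text
26.75 [426.52 -78.69  30.54] [ 0.36  0.65 -1.18] [ 0.   -0.02 -0.03] 0.2
26.95 [427.09 -78.7   30.46] [-1.09  0.11  0.2 ] [ 0.14  0.12 -0.01] -0.2
27.15 [427.24 -78.69  30.31] [-4.33  0.72  3.25] [-0.01  0.95 -0.08] -0.1
```

```bash
python3 -m crank '[[0,0,0,-3,0,0,0],[0,0,0,0,0,-25,0],[0,0,0,0,0,-21.5,0],[0,0,0,12,-0.5,0,0],[0,0,0,8,0,0,0]]' >/dev/null
python3 -m crank '[[0,0,0,0,0,0,0],[0,0,0,0,0,0,0]]' >/dev/null;python3 s.py
python3 -m crank '[[0,0,0,1.5,0,0,0],[0,0,0,0,0,0,0]]' >/dev/null;python3 s.py
python3 -m crank '[[0,0,0,1,0,0,0],[0,0,0,0,0,0,0]]' >/dev/null;python3 s.py
python3 -m crank '[[0,0,0,1,0,0,0],[0,0,0,0,0,0,0]]' >/dev/null;python3 s.py
```

```text
27.85 [444.5  -78.28  76.52] [ 0.19  0.09 -0.85] [-0.01 -0.    0.01] -0.1
28.05 [446.18 -78.1   76.77] [ 0.09 -0.31  0.22] [-0.03  0.03 -0.02] -0.0
28.25 [447.52 -77.94  77.  ] [-0.6  -0.27 -0.19] [-0.02  0.03 -0.  ] 0.2
28.45 [448.66 -77.89  77.07] [ 0.35 -0.67 -0.33] [-0.04 -0.01  0.04] -0.2
```

```bash
python3 -m crank '[[0,0,0,1.5,0,0,0],[0,0,0,0,0,0,0]]' >/dev/null;python3 s.py
python3 -m crank '[[0,0,0,0.8,0,0,0],[0,0,0,0,0,0,0]]' >/dev/null;python3 s.py
python3 -m crank '[[0,0,0,0.8,0,0,0],[0,0,0,0,0,0,0]]' >/dev/null;python3 s.py
python3 -m crank '[[0,0,0,0.8,0,0,0],[0,0,0,0,0,0,0]]' >/dev/null;python3 s.py
```

```text
28.65 [450.23 -77.83  77.07] [-0.1   0.02  0.21] [ 0.02 -0.    0.01] -0.0
28.85 [450.59 -77.9   76.95] [-0.93  0.29  1.09] [-0.01  0.2  -0.03] 0.4
29.05 [450.87 -77.93  76.82] [-4.66 -0.18  4.03] [0.   1.08 0.01] -0.1
29.25 [451.16 -77.95  76.74] [-8.26 -0.65  6.89] [ 0.01  1.67 -0.03] 0.1
```

Touch results: the base front is contacted at TCP x 427.1 and the ball (1 mm ahead of the block front) at 450.5, so there is 24.4 mm left to draw. Regripping the knob.

```bash
python3 -m crank '[[0,0,0,-4,0,0,0],[0,0,0,0,0,-30,0.4],[0,0,0,15,0,0,0.4],[0,0,0,10,0,0,0.4],[0,0,0,0,0,0,0.4]]' >/dev/null
python3 -m crank '[[0,0,0,0,0,0,0.4],[0,0,0,0,0,0,0.4]]' >/dev/null
python3 -c "
from h import *
to((472,-78.6,63))"
```

```text
t 29.95 pos [472.6 -78.  106.4] yaw_y -89.4 tilt [-0.0015 -0.0005] F [0.78 0.23 1.16] M [-0.014  0.004  0.03 ] gap 34.2 j [-0.78  0.33  1.04  1.98 -0.34  1.01 -1.14]
tool shift to (472, -78.6, 63) : [-0.5  0.6 43.4]
```

```bash
python3 -m crank '[[0,0,0,-0.5,0.6,23,0.4],[0,0,0,0,0,20.4,0.4],[0,0,0,0,0,0,0.3],[0,0,0,0,0,0,0.1],[0,0,0,0,0,0,0]]' >/dev/null
python3 s.py
python3 -m crank '[[0,0,0,0,0,0,0],[0,0,0,0,0,0,0],[0,0,0,0,0,0,0]]' >/dev/null; python3 s.py
```

```text
30.45 [471.73 -78.36  63.79] [-5.18  0.43 -1.29] [0.06 1.15 0.03] 18.7
30.75 [471.78 -78.23  63.9 ] [-5.95 -0.24 -1.29] [-0.05  1.17  0.05] 18.6
```

```bash
python3 -m crank '[[0,0,0,-0.5,0,0,0],[0,0,0,-0.5,0,0,0]]' >/dev/null; python3 s.py
python3 -m crank '[[0,0,0,-0.6,0,0,0],[0,0,0,-0.6,0,0,0]]' >/dev/null; python3 s.py
python3 -m crank '[[0,0,0,-0.7,0,0,0],[0,0,0,-0.7,0,0,0]]' >/dev/null; python3 s.py
```

```text
30.95 [471.73 -78.27  63.99] [-2.53 -0.35 -3.06] [-0.08  0.57  0.02] 18.5
31.15 [471.54 -78.24  64.08] [ 1.22  0.86 -3.23] [-0.05 -0.21 -0.02] 18.9
31.35 [470.89 -78.24  64.26] [ 4.92  0.61 -5.36] [-0.06 -1.04  0.02] 18.8
```

```bash
python3 -m crank '[[0,0,0,-0.8,0,0.2,0],[0,0,0,-0.8,0,0.2,0],[0,0,0,-0.8,0,0.1,0]]' >/dev/null; python3 s.py
python3 -m crank '[[0,0,0,-0.8,0,0.1,0],[0,0,0,-0.8,0,0.1,0],[0,0,0,-0.8,0,0,0]]' >/dev/null; python3 s.py
```

```text
31.65 [468.09 -78.24  63.61] [ 4.59 -0.18 -5.3 ] [-0.06 -0.97  0.  ] 18.9
31.95 [464.64 -78.31  63.01] [ 3.82  0.82 -2.72] [ 0.01 -0.97  0.03] 18.7
```

```bash
python3 -m crank '[[0,0,0,-0.8,0,0.1,0],[0,0,0,-0.8,0,0,0],[0,0,0,-0.8,0,0,0],[0,0,0,-0.8,0,0,0]]' >/dev/null; python3 s.py
python3 -m crank '[[0,0,0,-0.8,0,0,0],[0,0,0,-0.8,0,0,0],[0,0,0,-0.8,0,0,0],[0,0,0,-0.8,0,0,0]]' >/dev/null; python3 s.py
```

```text
32.35 [461.3  -78.38  62.87] [ 4.58  0.3  -3.91] [-0.01 -0.89  0.03] 18.5
32.75 [458.06 -78.41  62.84] [ 4.73  0.49 -3.94] [-0.07 -0.91  0.04] 18.9
```

```bash
python3 -m crank '[[0,0,0,-0.8,0,0.15,0],[0,0,0,-0.8,0,0.15,0],[0,0,0,-0.8,0,0.15,0],[0,0,0,-0.8,0,0,0]]' >/dev/null; python3 s.py
python3 -m crank '[[0,0,0,-0.8,0,0,0],[0,0,0,-0.8,0,0,0],[0,0,0,-0.8,0,0,0],[0,0,0,-0.8,0,0,0]]' >/dev/null; python3 s.py
```

```text
33.15 [455.51 -78.49  62.72] [ 6.69 -0.18 -1.06] [-0.05 -1.19  0.04] 18.8
33.55 [452.31 -78.52  62.72] [ 5.93 -0.31 -3.33] [-0.08 -1.12  0.04] 18.7
```

```bash
python3 -m crank '[[0,0,0,-0.8,0,0,0],[0,0,0,-0.8,0,0,0],[0,0,0,-0.8,0,0,0],[0,0,0,-0.7,0,0,0]]' >/dev/null; python3 s.py
python3 -m crank '[[0,0,0,-0.4,0,0,0],[0,0,0,0,0,0,0]]' >/dev/null; python3 s.py
```

```text
33.95 [449.17 -78.54  62.71] [ 5.33  0.81 -1.81] [-0.05 -1.09  0.01] 18.7
34.15 [448.7  -78.57  62.69] [ 5.29 -0.04 -1.04] [-0.07 -1.1   0.06] 18.7
```

```bash
python3 -m crank '[[0,0,0,-0.5,0,0,0],[0,0,0,-0.5,0,0,0]]' >/dev/null; python3 s.py
python3 -m crank '[[0,0,0,-0.3,0,0,0],[0,0,0,0,0,0,0]]' >/dev/null; python3 s.py
```

```text
34.35 [447.79 -78.57  62.72] [ 5.63 -0.1  -1.55] [-0.02 -1.14 -0.01] 18.8
34.55 [447.41 -78.59  62.7 ] [ 5.    0.63 -0.95] [-0.08 -1.05  0.05] 18.7
```

```bash
python3 -m crank '[[0,0,0,0.9,0,0,0],[0,0,0,0,0,0,0.25],[0,0,0,0,0,0,0.4],[0,0,0,0,0,0,0.4],[0,0,0,0,0,-20,0.4]]' >/dev/null
python3 -m crank '[[0,0,0,0,0,-24,0.2],[0,0,0,-13,0,0,0],[0,0,0,-13,0,0,0],[0,0,0,0,0,15,0],[0,0,0,0,0,15,0]]' >/dev/null
python3 -m crank '[[0,0,0,0,0,0,0],[0,0,0,0,0,0,0],[0,0,0,0,0,0,0]]' >/dev/null;python3 s.py
```

```text
35.85 [422.07 -79.13  76.92] [-0.51  0.51  0.29] [-0.04 -0.05  0.  ] -0.4
```

```bash
python3 -m crank '[[0,0,0,1.5,0,0,0],[0,0,0,1,0,0,0],[0,0,0,0,0,0,0]]' >/dev/null;python3 s.py
python3 -m crank '[[0,0,0,0.6,0,0,0],[0,0,0,0,0,0,0]]' >/dev/null;python3 s.py
python3 -m crank '[[0,0,0,0.5,0,0,0],[0,0,0,0,0,0,0]]' >/dev/null;python3 s.py
```

```text
36.15 [424.73 -78.78  76.66] [ 0.35 -0.46 -0.16] [ 0.02  0.02 -0.02] 0.4
36.35 [425.01 -78.79  76.43] [0.8  0.52 0.45] [-0.06  0.02  0.01] 0.2
36.55 [425.45 -78.8   76.39] [-0.4   0.89  0.72] [-0.05 -0.07 -0.01] -0.0
```

```bash
python3 -m crank '[[0,0,0,0.4,0,0,0],[0,0,0,0,0,0,0]]' >/dev/null;python3 s.py
python3 -m crank '[[0,0,0,0.4,0,0,0],[0,0,0,0,0,0,0]]' >/dev/null;python3 s.py
python3 -m crank '[[0,0,0,0.3,0,0,0],[0,0,0,0,0,0,0]]' >/dev/null;python3 s.py
```

```text
36.75 [425.85 -78.77  76.39] [-0.53 -0.34 -0.03] [0.03 0.   0.01] -0.4
36.95 [426.29 -78.77  76.39] [-0.35  0.11 -0.06] [-0.04 -0.    0.04] -0.0
37.15 [426.57 -78.75  76.4 ] [-0.54  0.51  0.98] [0.02 0.03 0.03] 0.4
```

```bash
python3 -m crank '[[0,0,0,0.3,0,0,0],[0,0,0,0,0,0,0]]' >/dev/null;python3 s.py
python3 -m crank '[[0,0,0,0.3,0,0,0],[0,0,0,0,0,0,0]]' >/dev/null;python3 s.py
python3 -m crank '[[0,0,0,0.3,0,0,0],[0,0,0,0,0,0,0]]' >/dev/null;python3 s.py
```

```text
37.35 [426.85 -78.76  76.39] [-0.04 -0.31 -0.35] [ 0.   -0.04  0.04] 0.0
37.55 [427.02 -78.78  76.34] [-1.12 -0.28  1.17] [0.01 0.15 0.04] 0.0
37.75 [427.14 -78.75  76.29] [-2.46 -0.86  1.36] [ 0.03  0.37 -0.01] -0.3
```

The block is about 0.9 mm short of flush (ball contact at 426.95; flush would be 426.1). Regripping for a last small draw.

```bash
python3 -m crank '[[0,0,0,-4,0,0,0],[0,0,0,0,0,-30,0.4],[0,0,0,15,0,0,0.4],[0,0,0,10,0,0,0.4],[0,0,0,0,0,0,0.4]]' >/dev/null
python3 -m crank '[[0,0,0,0,0,0,0.4],[0,0,0,0,0,0,0.4]]' >/dev/null
python3 -c "
from h import *
to((447.5,-78.7,63))"
```

```text
t 38.45 pos [447.6 -78.8 106.1] yaw_y -89.4 tilt [-0.0009 -0.0001] F [-0.18 -0.63 -1.07] M [ 0.034 -0.008  0.012] gap 34.2 j [-0.85  0.27  1.09  2.04 -0.29  0.99 -1.17]
tool shift to (447.5, -78.7, 63) : [-0.1 -0.1 43.1]
```

```bash
python3 -m crank '[[0,0,0,-0.1,-0.1,23,0.4],[0,0,0,0,0,20.1,0.4],[0,0,0,0,0,0,0.4],[0,0,0,0,0,0,0.3],[0,0,0,0,0,0,0.1]]' >/dev/null
python3 -m crank '[[0,0,0,0,0,0,0],[0,0,0,0,0,0,0],[0,0,0,0,0,0,0]]' >/dev/null; python3 s.py
python3 -m crank '[[0,0,0,-0.5,0,0,0],[0,0,0,-0.4,0,0,0]]' >/dev/null; python3 s.py
```

```text
39.25 [448.32 -78.74  64.06] [-4.85 -0.63  7.29] [-0.26  1.    0.05] 18.7
39.45 [448.26 -78.67  64.07] [-0.46 -1.74  4.27] [-0.31 -0.03 -0.02] 18.9
```

```bash
python3 -m crank '[[0,0,0,-0.5,0,-0.4,0],[0,0,0,-0.5,0,-0.2,0]]' >/dev/null; python3 s.py
python3 -m crank '[[0,0,0,-0.4,0,0,0],[0,0,0,0,0,0,0]]' >/dev/null; python3 s.py
```

```text
39.65 [447.48 -78.22  64.26] [ 4.89 -0.37 -3.44] [-0.13 -0.98 -0.06] 18.4
39.85 [446.69 -78.21  64.12] [ 4.57  0.53 -0.68] [-0.05 -1.01  0.01] 18.6
```

```bash
python3 -m crank '[[0,0,0,0.8,0,0,0],[0,0,0,0,0,0,0.25],[0,0,0,0,0,0,0.4],[0,0,0,0,0,0,0.4],[0,0,0,0,0,-20,0.4]]' >/dev/null
python3 -m crank '[[0,0,0,0,0,-23,0.2],[0,0,0,-13,0,0,0],[0,0,0,-12,0,0,0],[0,0,0,0,0,15,0],[0,0,0,0,0,15,0]]' >/dev/null
python3 -m crank '[[0,0,0,0,0,0,0],[0,0,0,0,0,0,0],[0,0,0,0,0,0,0]]' >/dev/null;python3 s.py
python3 -m crank '[[0,0,0,1.5,0,0,0],[0,0,0,1,0,0,0],[0,0,0,0,0,0,0]]' >/dev/null;python3 s.py
```

```text
41.15 [422.03 -79.03  77.4 ] [ 0.63  0.27 -0.15] [-0.06 -0.01  0.01] 0.0
41.45 [424.71 -78.63  77.14] [-0.42  0.05 -0.33] [-0.07 -0.   -0.05] -0.1
```

```bash
python3 -m crank '[[0,0,0,0.5,0,0,0],[0,0,0,0,0,0,0]]' >/dev/null;python3 s.py
python3 -m crank '[[0,0,0,0.5,0,0,0],[0,0,0,0,0,0,0]]' >/dev/null;python3 s.py
python3 -m crank '[[0,0,0,0.3,0,0,0],[0,0,0,0,0,0,0]]' >/dev/null;python3 s.py
python3 -m crank '[[0,0,0,0.3,0,0,0],[0,0,0,0,0,0,0]]' >/dev/null;python3 s.py
```

```text
41.65 [424.9  -78.67  76.92] [ 1.1  -0.74 -0.13] [ 0.03 -0.03  0.03] -0.2
41.85 [425.36 -78.68  76.88] [ 0.44 -0.25 -0.5 ] [ 0.03  0.01 -0.01] 0.0
42.05 [425.56 -78.68  76.85] [-0.56 -0.12  0.47] [ 0.02  0.05 -0.02] -0.1
42.25 [425.71 -78.66  76.81] [-1.19  0.35  0.25] [ 0.    0.28 -0.02] -0.1
```

Ball contact is now at 425.55, so the block is within about 0.5 mm of flush. Backing off for a last look.

```bash
python3 -m crank '[[0,0,0,-3,0,0,0],[0,0,0,0,0,-40,0.2],[0,0,0,0,0,-45,0.3],[0,0,0,0,45,-40,0.3],[0,0,0,0,45,0,0.3]]' >/dev/null
python3 -m crank '[[0,0,0,0,45,0,0.3],[0,0,0,0,45,0,0.3],[0,0,0,0,0,0,0.3],[0,0,0,0,0,0,0.3]]' >/dev/null
python3 - <<'E'
from h import *
state()
a=viewer.camera("side")[:,:,::-1];b=viewer.camera("top")[:,:,::-1]
cv2.imwrite("pics/c9.png",np.hstack([crop(a,270,145,66,80,6),crop(b,262,150,66,80,6)]))
E
```

```text
t 43.15 pos [ 423.7 -233.4  195.5] yaw_y -89.7 tilt [-0.0024 -0.0005] F [ 0.65 -0.11 -0.25] M [ 0.049  0.023 -0.044] gap 25.8 j [-0.66  0.27  1.28  1.87 -0.27  1.21 -0.85]
```

View pics/c9.png

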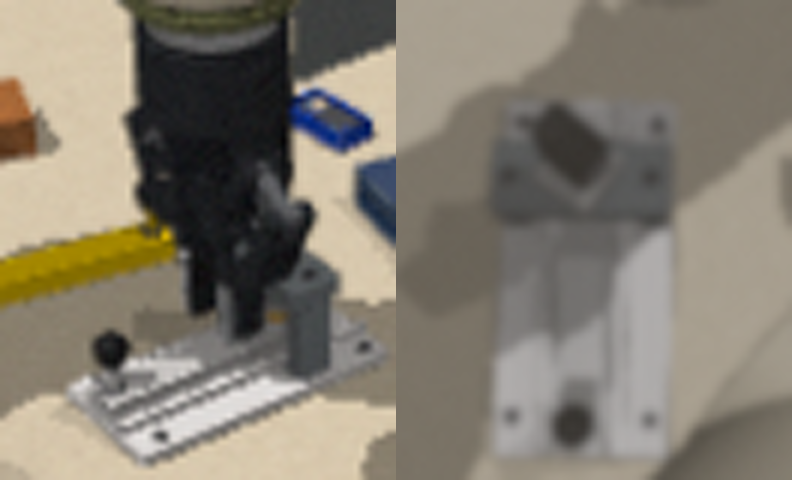

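The top view shows the block's front end level with the base's front edge (crop row about 455, knob at (572,425)). The driver stands in the screw, turned, and nothing touches the robot. Handing in.

```bash
python3 -c "
from rig import r
print(r.hand_in())"
```

```text
the job is handed in; nothing more can be done
None
```

I put the driver in the stop screw, turned the screw down until the nose bore on the block, drew the block to the front of its channel, and handed the job in at about 43 s.

- **Nose load:** at about 1.4 rad the drag was only about 1.1 N, so I turned another 43° or so (about 2.1 rad in all, estimated). The drag was then about 6.5 N, corrected for the small vertical force on the knob. With friction estimated at about 0.64, that puts the nose load near 4 N; anything from 3.5 to 5 N fits the stated friction range. During the main draw I read a corrected drag of about 6.2 to 7.8 N.
- **Order:** the drag tests moved the block a few millimetres before the final setting, and I pushed it back about 3 mm once while the nose was still clear. The first test pull went in small jerks; the main draw was steady, in one grip.
- **Flush end:** touching the base and the knob showed the block about 0.9 mm short after the main draw, so I gripped it again for a last small pull. The final touch put it about 0.5 mm past flush, with about 0.3 mm uncertainty, and I left it there. The last top view shows the ends level.
- **Inserting the driver:** it caught on the socket's bevel at first, because my camera estimate was about 2 mm off in x. The force peaked at about 25 N before I shifted it and it seated.
- **End state:** the driver stands in the screw, the block is under the nose, and the robot touches nothing. I moved none of the other things on the desk. The nose load was not checked separately after release.

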